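Fetch the tea tins from the lidded bin

ROBOT

A 6-joint arm with a two-finger parallel gripper is mounted at the origin on the work surface. World frame = base frame: x ahead of the robot, y to its left, z up, the work surface at z = 0. Lengths are in m, angles in rad, forces in N, time in s.
With the tool pointing down it reaches from about 0.225 to 0.725 m from the base axis. Payload 3.1 kg.
Tool frame: the origin (TCP) lies between the finger pads; the fingertips stand 11 mm ahead of it and the grasp point (between the pads) lies 8 mm behind it; y points along the fingers, z is the direction in which the jaws open and shut, and the axes are right-handed (so a half turn about y gives the same grasp; the last joint's range is limited). The gripper opens to 85 mm and grips with 20 to 120 N. Pads are 22 mm wide; open, the fingers measure 114 mm over their backs; the gripper's body (76 mm by 85 mm) begins 54 mm behind the grasp point. The pads swing forward as they close: fully open they stand 13 mm farther back than shut.
Start: joints at [1.016, 0.048, 0.099, 1.622, 0, 1.443], TCP at [0.217, 0.478, 0.242] pointing down, gripper open.
Joint ranges: [-2.91, 2.91], [-0.99, 1.94], [-1.21, 1.42], [-2.12, 2.29], [-1.49, 1.47], [-3.14, 3.14]. Speed limits (rad/s): [2.79, 2.79, 3.14, 3.14, 3.14, 3.14].

INTERFACE

Orientations are given as [roll, pitch, yaw] about the fixed x, y, z axes, in that order (R = Rz(yaw) Ry(pitch) Rx(roll)).
In Python, from rig import manip gives the robot as it stands.
- The arm moves only by the tool carry_out, never from a script. Its arguments are lists of equal length, an entry for each row: "dp": the shift along the tool's x, y, z in mm, a list of three; "rot": the turn, a rotation vector about the tool's x, y, z in rad, a list of three; "grip": the gripper command: -1 is fully open, 1 is shut, values between are in proportion. In form: {"dp": [[tx, ty, tz], ...], "rot": [[wx, wy, wz], ...], "grip": [grip, ...]}. A call has 1 to 8 rows; each row is the pose to reach, as a shift and turn from the pose commanded when the call began, along the tool's axes at that moment; what a row does not reach only later rows make up. A row lasts 1/8 s, in which the tool goes at most 62.5 mm and 10.7 degrees, less where a joint would pass 70% of its speed; a pose out of reach is approached as far as the arm can. A call with a gripper value outside its range is refused whole. The fingers move at their own pace and stop on an object; the grip force is fixed at half the most. Time passes only in rows, so rows that repeat a pose let the fingers close. It gives the time, the measured TCP pose, the force and the opening at its end, in the units of the state.
- manip.get_obs(): the state, without advancing time (a new reading comes with each control period).
- manip.capture(name): name is "scene" or "top"; returns a dict with "frame" (384x512x3 uint8, red, green, blue), "K" (3x3 intrinsics, pixels), "dist" ([k1, k2, p1, p2, k3] as OpenCV has them; the pictures are not rectified), "R" (3x3) and "t" (3): a world point X has camera coordinates R X + t. Camera axes: x right, y down, z forward; pixel columns grow to the right and rows downward; lengths in m; the calibration is good to about 2 mm. A picture is of the moment at which its call begins. There is no depth.
- manip.job_done(): hands the job in, once; it reports no verdict.
Trained networks look in the newest picture that a camera, given by its name, has taken for a name from the list of things; names that differ only in an ending like _2 or _b are one class to them, and where a whole thing is asked for, a point or a joint stands for the part that bears it (a point fixed in the world has none). Each returns a list of dicts, best first, with "confidence" (0 to 1); they miss things now and then, are a little off and sometimes report something else, mostly with a low value. They report only what shows in the picture. A call takes as long as a camera call.
- manip.spot_in(label, camera): "extent" ([left, top, right, bottom] in pixels, round what is visible of it).
- manip.silhouettes(label, camera): "pixels" (384x512 bool, what is visible of it) and "extent" ([left, top, right, bottom] in pixels, round what is visible of it).
The state is a dict: "time": time; "joint_pos": joint angles; "dq": joint speeds; "joint_efforts": joint torques, N m; "tool_pos": TCP position; "eef_rot": TCP orientation; "force": force on the tool from outside, world axes, zero at the start; "ft_torque": the same for the moment, N m; "gripper_width": finger opening in m.
Only numpy, scipy, OpenCV 4.12 (cv2) and the standard library are available. Lean on these libraries where they do the work, as an engineer would, in place of code of your own. Each camera call takes 0.05 s, during which the arm holds its last target. There are 200 camera calls.

TASK

Open the white bin, swing up the stay on its right side and let the lid down on it so that it stays propped on its own. With the lid propped, take out every small round tea tin and stand them all upright on the shelf of the narrow wooden rack, leaving the flat box in the bin; then fold the stay fully down again and shut the lid. Do not disturb the other things on the ledge.

Things in the scene. Friction and masses are not known exactly. Their poses are not given: they have to be found in the camera images.
- bin: White storage bin with a hinged lid, fixed. Outside 220 (x) by 300 (y) by 100 tall, walls 8 thick. Origin: centre of its underside; x points to its far (hinge) side, y to its left. Thick floor: the inside floor is 45 above the origin, the inside 204 by 284 and 55 deep, with a low partition (25 tall, 4 thick) 42 behind its middle. On its right (-y) side, 40 clear of the wall, is the stay.
- lid (a joint): Lid angle in rad about the bin's far top edge: 0 shut, 1.58 upright at its stop. 450 g, 220 by 300 by 8; lifting takes about 2.5 N at the handle. Its hinge has slight friction: it stands by itself above about 1.49 rad, and falls shut below that if neither held nor propped. Let down on a raised stay it rests at about 1.28 to 1.4 rad.
- lid_catch (a point): Where the stay's end meets the lid: underside of a steel plate that sticks out 67 from the lid's right edge, 100 to 150 from the hinge axis. A lip 14 deep across its underside, 137 from the hinge, stops the stay's end from sliding off.
- lid_handle (a point): Middle of the lid's bar handle: a round steel bar 12 thick lying along the bin's y, free over about 95, its axis 40 above the lid's top face and 195 from the hinge axis towards the front (25 from the front edge). It turns between the fingers, so a tool kept pointing down can carry it through the whole arc. When the lid is upright the bar is on the lid's far side.
- lid_hinge (a point): Middle of the lid's hinge axis, on the far top edge of the bin (the lid's underside runs through it). With the lid shut, the bar handle is 195 in front of (-x of) it and 48 above it in the bin's frame; it circles this axis.
- stay (a joint): Angle of the stay in rad: 0 folded, lying level and pointing to the front along the bin's right side; it swings up and over to the back, 1.57 upright, 1.88 at its stop (leaning slightly back). It stays where it is put (under 1 N at the grip). Swing it to near its stop (past 1.8) before the lid is let down on it; it ends at 1.77 to 1.88.
- stay_grip (a point): Point to grip on the stay, 128 from its pivot: a steel rod 12 thick and 151 long with a rounded rubber end. It moves in a plane 190 to the right (-y) of the bin's middle. Folded, it is 78 above the ledge.
- stay_hinge (a point): Pivot of the stay, 40 right of the bin's right outer side, 75 in front of the lid's hinge axis and 78 above the ledge.
- rack: Narrow wooden rack on the ledge, fixed, 66 deep (x) by 320 long (y). Origin: centre of its underside. Ends are 10 thick and 78 tall.
- rack_shelf (a point): Centre of the upper face of the rack's raised shelf, 60 above the ledge; axes as the rack's. Clear length 300 along y, 54 clear between the front and back rails, which rise 10 above the shelf.
- flatbox: Flat cardboard box, 36 by 110 by 24 tall, lying behind the low partition in the back of the bin. Origin: centre of its underside. It stays in the bin.
- tin1: Small round silver tea tin, 40 wide, 40 tall, 90 g (varies), upright in the bin at the start; may be absent (None). Origin: centre of its underside, z along its axis.
- tin2: Small round silver tea tin, 40 wide, 40 tall, 90 g (varies), upright in the bin at the start; may be absent (None). Origin: centre of its underside, z along its axis.
- tin3: Small round silver tea tin, 40 wide, 40 tall, 90 g (varies), upright in the bin at the start; may be absent (None). Origin: centre of its underside, z along its axis.
- tin4: Small round silver tea tin, 40 wide, 40 tall, 90 g (varies), upright in the bin at the start; may be absent (None). Origin: centre of its underside, z along its axis.
- mug: Bystander: navy ceramic mug, 82 wide, 90 tall with a handle (mm). Origin: centre of its underside.
- canister: Bystander: airtight clear plastic canister with a press-button lid, 104 square, 158 tall (mm). Origin: centre of its underside.
- chopsticks: Bystander: pair of bamboo chopsticks, 230 long, leaning on a round wooden rest 44 wide (mm). Origin: centre of the rest's underside.
- squaretin: Bystander: square silver tin, 77 wide, 69 tall (mm). Origin: centre of its underside.
- soy: Bystander: amber soy sauce bottle, 60 wide, 170 tall (mm). Origin: centre of its underside.
- bowl: Bystander: white rice bowl, 110 wide, 55 tall (mm). Origin: centre of its underside.

How it is judged:
On the way, in this order (a step that is already met when the one before it is completed fails the run):
1. the lid, let go, rests propped on the raised stay (value of joint lid between 1.2 and 1.45 rad and value of joint stay above 1.5 rad and contact force between lid and stay above 0.15 N and contact force between each of the arm, the fingers and lid below 0.1 N and contact force between the fingers and stay below 0.1 N), for 0.3 s.
2. with the lid still propped, all the tea tins present stand on the rack's shelf (all of step 1 and z of tin1 in the frame of rack_shelf between -0.006 and 0.008 m and x of tin1 in the frame of rack_shelf between -0.02 and 0.02 m and y of tin1 in the frame of rack_shelf between -0.15 and 0.15 m and angle between each of tin1, tin2, tin3, tin4's own z axis and vertical below 0.15 rad and linear speed of each of tin1, tin2, tin3, tin4 below 0.03 m/s and contact force between each of tin1, tin2, tin3, tin4 and the fingers below 0.1 N and z of tin2 in the frame of rack_shelf between -0.006 and 0.008 m and x of tin2 in the frame of rack_shelf between -0.02 and 0.02 m and y of tin2 in the frame of rack_shelf between -0.15 and 0.15 m and z of tin3 in the frame of rack_shelf between -0.006 and 0.008 m and x of tin3 in the frame of rack_shelf between -0.02 and 0.02 m and y of tin3 in the frame of rack_shelf between -0.15 and 0.15 m and z of tin4 in the frame of rack_shelf between -0.006 and 0.008 m and x of tin4 in the frame of rack_shelf between -0.02 and 0.02 m and y of tin4 in the frame of rack_shelf between -0.15 and 0.15 m), for 0.2 s.
At the end, for the whole second after the job is handed in: All tea tins present stand upright (within 9 degrees) and at rest on the rack's shelf between its rails, let go; the flat box is in the bin; the stay is folded (under 0.2 rad) and the lid shut (under 0.04 rad) (z of tin1 in the frame of rack_shelf between -0.006 and 0.008 m and x of tin1 in the frame of rack_shelf between -0.02 and 0.02 m and y of tin1 in the frame of rack_shelf between -0.15 and 0.15 m and angle between each of tin1, tin2, tin3, tin4's own z axis and vertical below 0.15 rad and linear speed of each of tin1, tin2, tin3, tin4 below 0.03 m/s and contact force between each of tin1, tin2, tin3, tin4 and the fingers below 0.1 N and z of tin2 in the frame of rack_shelf between -0.006 and 0.008 m and x of tin2 in the frame of rack_shelf between -0.02 and 0.02 m and y of tin2 in the frame of rack_shelf between -0.15 and 0.15 m and z of tin3 in the frame of rack_shelf between -0.006 and 0.008 m and x of tin3 in the frame of rack_shelf between -0.02 and 0.02 m and y of tin3 in the frame of rack_shelf between -0.15 and 0.15 m and z of tin4 in the frame of rack_shelf between -0.006 and 0.008 m and x of tin4 in the frame of rack_shelf between -0.02 and 0.02 m and y of tin4 in the frame of rack_shelf between -0.15 and 0.15 m and z of flatbox in the frame of bin between 0.035 and 0.075 m and x of flatbox in the frame of bin between -0.1 and 0.1 m and y of flatbox in the frame of bin between -0.14 and 0.14 m and value of joint lid below 0.04 rad and value of joint stay below 0.2 rad); the robot touches nothing.
It fails at once if a bystander is moved more than 3 cm (distance of any of mug, canister, chopsticks, squaretin, soy, bowl from where it was at the start of the episode above 0.03 m).
Of tin1, tin2, tin3, tin4 only 2 to 3 are there at a start; the rules pass over those that are not, and their reading is None.
At some moment in a run one of tin1, tin2, tin3, tin4 may be knocked a few centimetres aside while the robot is not near it.
Once in a run the grip may slacken for a moment while it holds something.
It also fails if it takes over 210 s, if anything falls off the work surface, if the arm or the gripper's body presses on something with over 40 N, if the wrist force passes 120 N, or if a joint passes its speed limit or range.

## Working session

There is one attempt and no reset: what is moved stays moved. The work goes in short steps, Python scripts to look and compute and a tool call to move; the robot and the scene stay as the last step left them, time stands still between calls to the robot, and variables do not carry over. Pictures are saved under pics/ and viewed, about 12 in all and at most 16, crops included, and the job is handed in when it is done.

Besides the shell and the picture viewer there is one more tool, called after ">>>" as name(argument=value, ...), one argument or row to a line, values as JSON. carry_out: Moves the arm, as the interface text tells. Its arguments: {"type":"object","properties":{"dp":{"type":"array","items":{"type":"array","items":{"type":"number"}}},"rot":{"type":"array","items":{"type":"array","items":{"type":"number"}}},"grip":{"type":"array","items":{"type":"number"}}},"required":["dp","rot","grip"]}

```bash
ls; mkdir -p pics; python3 - <<'E'
from rig import manip
import cv2,numpy as np
o=manip.get_obs();print({k:np.round(v,3).tolist() for k,v in o.items()})
for c in("scene","top"):
    d=manip.capture(c);cv2.imwrite(f"pics/{c}0.png",d["frame"][:,:,::-1])
    print(c,np.round(d["K"],1).tolist(),np.round(d["dist"],3),np.round(d["R"],3).tolist(),np.round(d["t"],3), np.round(-np.array(d["R"]).T@d["t"],3))
    for l in["bin","lid","lid_handle","stay","rack","tin1","flatbox","mug","canister","chopsticks","squaretin","soy","bowl"]:
        print(l,[(np.round(r["extent"]).tolist(),round(r["confidence"],2)) for r in manip.spot_in(l,c)][:4])
E
```

```text
pics
{'time': 0.0, 'joint_pos': [1.016, 0.049, 0.098, 1.622, 0.0, 1.443], 'dq': [-0.002, 0.001, 0.001, 0.002, 0.001, 0.001], 'joint_efforts': [-0.0, -33.878, 32.002, 0.02, -0.0, 0.0], 'tool_pos': [0.217, 0.477, 0.241], 'eef_rot': [-1.573, 0.0, -0.427], 'force': [0.188, -0.458, 0.161], 'ft_torque': [0.064, -0.007, 0.014], 'gripper_width': 0.085}
scene [[358.5, 0.0, 255.6], [0.0, 358.5, 191.5], [0.0, 0.0, 1.0]] [-0.071  0.     0.     0.     0.   ] [[-0.673, 0.739, -0.017], [0.526, 0.462, -0.714], [-0.52, -0.49, -0.7]] [ 0.339 -0.232  1.431] [1.094 0.558 0.842]
bin [([255.0, 170.0, 391.0, 297.0], 0.73)]
lid [([260.0, 178.0, 394.0, 279.0], 0.89)]
lid_handle [([146.0, 130.0, 224.0, 192.0], 0.62), ([392.0, 242.0, 436.0, 287.0], 0.26)]
stay [([266.0, 174.0, 296.0, 197.0], 0.49)]
rack [([150.0, 132.0, 223.0, 193.0], 0.64), ([257.0, 174.0, 392.0, 278.0], 0.43)]
tin1 []
flatbox []
mug [([233.0, 145.0, 270.0, 178.0], 0.84), ([260.0, 176.0, 392.0, 280.0], 0.53)]
canister [([222.0, 240.0, 251.0, 294.0], 0.26)]
chopsticks [([141.0, 173.0, 168.0, 201.0], 0.58)]
squaretin [([390.0, 244.0, 437.0, 289
[... 466 characters left out ...]
2), ([250.0, 207.0, 255.0, 243.0], 0.71)]
lid_handle [([157.0, 179.0, 262.0, 246.0], 0.64), ([302.0, 188.0, 394.0, 210.0], 0.24)]
stay [([253.0, 204.0, 254.0, 245.0], 0.65), ([302.0, 190.0, 399.0, 209.0], 0.36)]
rack [([304.0, 190.0, 398.0, 209.0], 0.83)]
tin1 []
flatbox [([155.0, 178.0, 263.0, 246.0], 0.55), ([214.0, 129.0, 231.0, 156.0], 0.5)]
mug [([287.0, 229.0, 320.0, 251.0], 0.78), ([252.0, 225.0, 257.0, 238.0], 0.31)]
canister [([263.0, 119.0, 296.0, 162.0], 0.97)]
chopsticks [([317.0, 163.0, 373.0, 173.0], 0.84)]
squaretin [([121.0, 225.0, 150.0, 248.0], 0.96)]
soy [([214.0, 133.0, 227.0, 155.0], 0.77), ([251.0, 204.0, 258.0, 243.0], 0.48)]
bowl [([346.0, 234.0, 376.0, 265.0], 0.93)]
```

```bash
python3 - <<'E'
import cv2,numpy as np
a=cv2.imread("pics/top0.png");b=cv2.imread("pics/scene0.png")
cv2.imwrite("pics/t0.png",cv2.resize(a[110:290,100:420],None,fx=2.5,fy=2.5,interpolation=2))
cv2.imwrite("pics/s0.png",cv2.resize(b[110:320,130:450],None,fx=2.5,fy=2.5,interpolation=2))
E
```

```text
(no output)
```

View pics/t0.png

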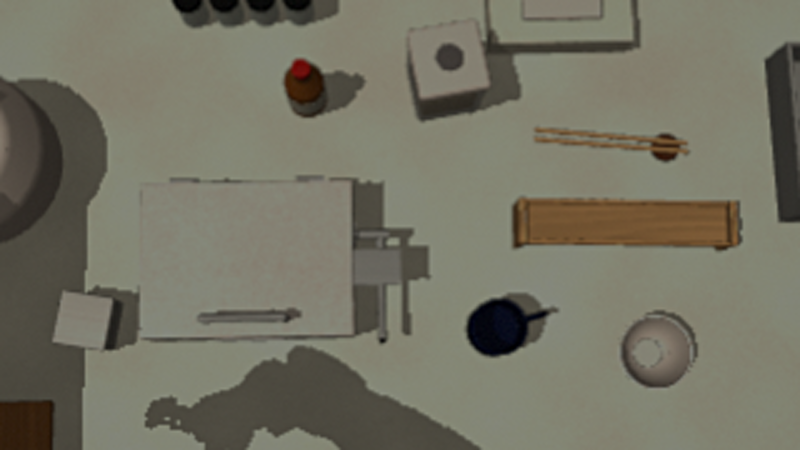

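View pics/s0.png

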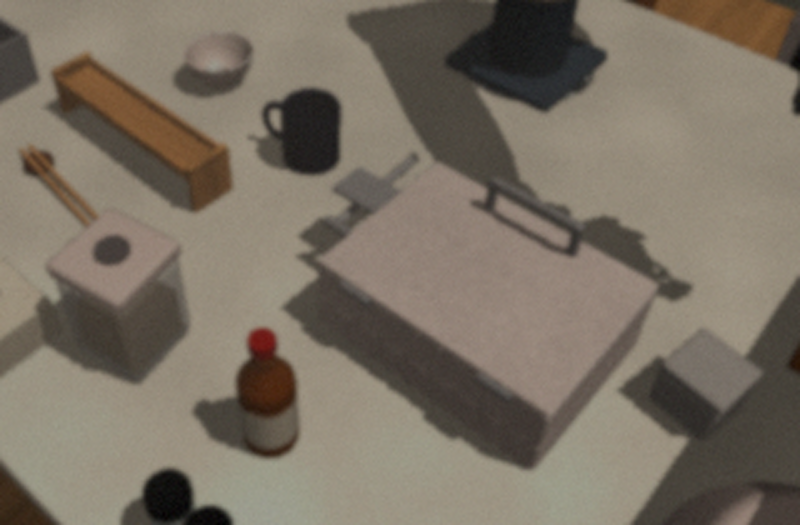

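The top view shows the bin lid with corners at about (156,183), (242,182), (242,244) and (155,245), hinge side up. The rack is at (306–396, 190–209), with the mug close to the right of the stay. The scene view shows the same layout from behind. Next I fit the poses.

```bash
cat > h.py <<'E'
import numpy as np,cv2,json
from scipy.optimize import least_squares
from scipy.spatial.transform import Rotation as Ro
from rig import manip
def proj(d,P):
    return cv2.projectPoints(np.float64(P).reshape(-1,1,3),cv2.Rodrigues(np.float64(d["R"]))[0],np.float64(d["t"]),np.float64(d["K"]),np.float64(d["dist"]))[0][:,0]
def ray_z(d,uv,z):
    n=cv2.undistortPoints(np.float64(uv).reshape(-1,1,2),np.float64(d["K"]),np.float64(d["dist"]))[:,0]
    R=np.array(d["R"]);c=-R.T@np.array(d["t"]);r=np.c_[n,np.ones(len(n))]@R
    return c+r*((z-c[2])/r[:,2])[:,None]
def yaw(p,P): # planar pose on points
    x,y,a=p;c,s=np.cos(a),np.sin(a);P=np.atleast_2d(P)
    return np.c_[x+c*P[:,0]-s*P[:,1],y+s*P[:,0]+c*P[:,1],P[:,2]]
def mv(target,rpy):
    """dp (mm) and rotvec in tool frame from measured pose to target"""
    o=manip.get_obs();R=Ro.from_euler("xyz",o["eef_rot"])
    dp=R.inv().apply(np.array(target)-o["tool_pos"])*1000
    return dp.round(0),(R.inv()*Ro.from_euler("xyz",rpy)).as_rotvec().round(3)
E
python3 - <<'E'
from h import *
T=manip.capture("top");S=manip.capture("scene")
up=lambda L,o:(np.array(L,float)+.5)/2.5-.5+np.array(o)
def fit(P,t,s,p0):
    f=lambda p:np.r_[(proj(T,yaw(p,P))-up(t,(100,110))).ravel(),(proj(S,yaw(p,P))-up(s,(130,110))).ravel()]
    r=least_squares(f,p0,loss="soft_l1");print(r.x.round(4));print(r.fun.reshape(-1,2).round(1).tolist());return r.x
h=.108
b=fit([[.11,.15,h],[.11,-.15,h],[-.11,-.15,h],[-.11,.15,h]],[(140,184),(355,180),(355,335),(138,338)],[(547,415),(316,258),(435,163),(657,290)],[.4,.1,0])
k=fit([[.033,.16,.078],[.033,-.16,.078],[-.033,-.16,.078],[-.033,.16,.078]],[(516,200),(739,202),(738,247),(517,246)],[(193,207-32),(53,72),(90,55),(230,152)],[.3,-.3,0])
print("handle",yaw(b,[-.085,0,.148]),"stay grip",yaw(b,[.035-.128,-.19,.078]))
np.save("bk.npy",[b,k])
for n,L,z in(("mug",(303,240),.09),("squaretin",(135,236),.069),("bowl",(361,250),.055),("soy",(220,138),.17),("canister",(280,133),.158)):print(n,ray_z(T,[L],z).round(3))
# handle check
print("handle bar from image",ray_z(T,up([(200,318),(297,314)],(100,110)),.148).round(3))
print("rod end",ray_z(T,up([(382,341)],(100,110)),.078).round(3), yaw(b,[.035-.151,-.19,.078]))
E
```

```text
[ 0.503   0.2524 -0.0107]
[[0.8, -1.0], [-0.7, -0.4], [-0.1, -0.3], [0.2, -0.3], [0.2, 0.1], [-0.4, -0.0], [0.7, -1.5], [0.7, -2.7]]
[ 0.5446 -0.294  -0.0375]
[[0.3, -0.8], [-1.8, -0.3], [-0.6, -0.4], [0.0, -1.2], [-0.0, -1.9], [0.0, -1.0], [0.0, -1.8], [0.6, -2.5]]
handle [[0.41802104 0.25327651 0.148     ]] stay grip [[0.40799292 0.06337276 0.078     ]]
mug [[ 0.399 -0.113  0.09 ]]
squaretin [[0.428 0.485 0.069]]
bowl [[ 0.359 -0.327  0.055]]
soy [[0.754 0.17  0.17 ]]
canister [[ 0.771 -0.04   0.158]]
handle bar from image [[0.417 0.312 0.148]
 [0.419 0.18  0.148]]
rod end [[0.382 0.065 0.078]] [[0.38499423 0.06361832 0.078     ]]
```

```bash
python3 - <<'E'
from h import *
print(mv([.418,.245,.22],[-np.pi/2,0,-np.pi/2]))
E
```

```text
(array([ 279.,   22., -129.]), array([ 0.   ,  1.144, -0.   ]))
```

>>> carry_out(
  dp=[
    [279, 22, -129],
    [279, 22, -129],
    [279, 22, -129],
    [279, 22, -129],
    [279, 22, -129],
    [279, 22, -129],
    [279, 22, -129],
    [279, 22, -129],
  ],
  rot=[
    [0, 1.144, 0],
    [0, 1.144, 0],
    [0, 1.144, 0],
    [0, 1.144, 0],
    [0, 1.144, 0],
    [0, 1.144, 0],
    [0, 1.144, 0],
    [0, 1.144, 0],
  ],
  grip=[-1, -1, -1, -1, -1, -1, -1, -1],
)

```text
time: 2.5
tool_pos: [0.4176, 0.2454, 0.2204]
eef_rot: [-1.571, 0.0, -1.568]
force: [-0.1, -0.4, 0.1]
gripper_width: 0.0853
```

>>> carry_out(
  dp=[
    [0, 40, 0],
    [0, 79, 0],
    [0, 79, 0],
    [0, 79, 0],
    [0, 79, 0],
    [0, 79, 0],
    [0, 79, 0],
    [0, 79, 0],
  ],
  rot=[
    [0, 0, 0],
    [0, 0, 0],
    [0, 0, 0],
    [0, 0, 0],
    [0, 0, 0],
    [0, 0, 0],
    [0, 0, 0],
    [0, 0, 0],
  ],
  grip=[-1, -1, -1, 1, 1, 1, 1, 1],
)

```text
time: 3.5
tool_pos: [0.4168, 0.2452, 0.1425]
eef_rot: [-1.573, 0.001, -1.571]
force: [-3.6, 0.3, 5.8]
gripper_width: 0.0102
```

```bash
python3 - <<'E'
import numpy as np
r=.2008;ph=2.9002
f=lambda t:np.array([r*np.cos(ph-t)*1000,r*np.sin(ph-t)*1000])
a=0
for A in (np.linspace(0,.8,9),np.linspace(.8,1.56,9)):
    print([[0,-int(round(d[1])),int(round(d[0]))] for d in (f(t)-f(A[0]) for t in A[1:])])
E
```

```text
[[0, -19, 6], [0, -38, 13], [0, -55, 23], [0, -72, 34], [0, -88, 47], [0, -102, 61], [0, -114, 77], [0, -125, 94]]
[[0, -9, 17], [0, -16, 35], [0, -22, 53], [0, -25, 72], [0, -27, 90], [0, -27, 110], [0, -26, 129], [0, -22, 147]]
```

>>> carry_out(
  dp=[
    [0, -19, 6],
    [0, -38, 13],
    [0, -55, 23],
    [0, -72, 34],
    [0, -88, 47],
    [0, -102, 61],
    [0, -114, 77],
    [0, -125, 94],
  ],
  rot=[
    [0, 0, 0],
    [0, 0, 0],
    [0, 0, 0],
    [0, 0, 0],
    [0, 0, 0],
    [0, 0, 0],
    [0, 0, 0],
    [0, 0, 0],
  ],
  grip=[1, 1, 1, 1, 1, 1, 1, 1],
)

```text
time: 4.5
tool_pos: [0.5065, 0.2447, 0.2693]
eef_rot: [-1.581, 0.0, -1.57]
force: [-14.8, -1.9, 17.5]
gripper_width: 0.0098
```

>>> carry_out(
  dp=[
    [0, -12, 13],
    [0, -20, 31],
    [0, -26, 49],
    [0, -29, 68],
    [0, -31, 86],
    [0, -31, 106],
    [0, -30, 125],
    [0, -26, 143],
  ],
  rot=[
    [0, 0, 0],
    [0, 0, 0],
    [0, 0, 0],
    [0, 0, 0],
    [0, 0, 0],
    [0, 0, 0],
    [0, 0, 0],
    [0, 0, 0],
  ],
  grip=[1, 1, 1, 1, 1, 1, 1, 1],
)

```text
time: 5.5
tool_pos: [0.6554, 0.2439, 0.295]
eef_rot: [-1.568, -0.001, -1.572]
force: [-0.2, -2.8, 8.3]
gripper_width: 0.0093
```

```bash
python3 - <<'E'
from h import *
o=manip.get_obs();print({k:np.round(v,3).tolist() for k,v in o.items()})
d=manip.capture("scene");cv2.imwrite("pics/s1.png",cv2.resize(d["frame"][90:320,130:450,::-1],None,fx=2.5,fy=2.5,interpolation=2))
E
```

```text
{'time': 5.5, 'joint_pos': [0.261, 0.602, 0.898, 1.865, -0.001, 1.833], 'dq': [-0.056, 0.489, 0.638, 0.116, -0.005, -0.052], 'joint_efforts': [1.636, -49.943, 26.304, -0.435, 0.466, -0.093], 'tool_pos': [0.655, 0.244, 0.295], 'eef_rot': [-1.568, -0.001, -1.572], 'force': [-0.164, -2.827, 8.318], 'ft_torque': [-0.304, 0.372, -0.121], 'gripper_width': 0.009}
```

View pics/s1.png

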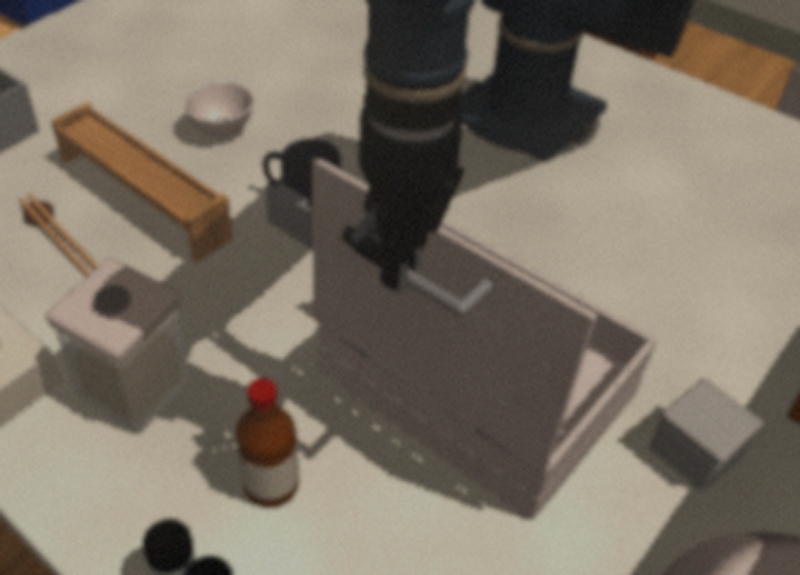

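>>> carry_out(
  dp=[
    [0, 1, 4],
    [0, 2, 8],
    [0, 2, 8],
    [0, 2, 8],
  ],
  rot=[
    [0, 0, 0],
    [0, 0, 0],
    [0, 0, 0],
    [0, 0, 0],
  ],
  grip=[1, 1, 1, 1],
)

```text
time: 6.05
tool_pos: [0.6615, 0.244, 0.2935]
eef_rot: [-1.571, -0.001, -1.572]
force: [-4.2, -1.9, 8.3]
gripper_width: 0.0094
```

>>> carry_out(
  dp=[
    [0, 0, -1],
    [0, 0, -1],
    [0, 0, -1],
    [0, 0, -1],
    [0, -30, -1],
    [0, -80, -1],
    [0, -80, -1],
  ],
  rot=[
    [0, 0, 0],
    [0, 0, 0],
    [0, 0, 0],
    [0, 0, 0],
    [0, 0, 0],
    [0, 0, 0],
    [0, 0, 0],
  ],
  grip=[0.25, 0.25, 0.25, 0.25, 0.25, 0.25, 0.25],
)

```text
time: 6.92
tool_pos: [0.6553, 0.2426, 0.3664]
eef_rot: [-1.566, 0.002, -1.571]
force: [-7.2, -2.2, 6.2]
gripper_width: 0.0323
```

```bash
cat >> h.py <<'E'
def pose(grip,al,psi=0.,off=.008):
    """TCP pos, rpy: grasp point, approach tilted al from down toward heading psi(tool x)"""
    R=Ro.from_euler("z",psi)*Ro.from_euler("x",-np.pi/2)*Ro.from_euler("z",-al)
    a=R.as_matrix()[:,1];return np.array(grip)+off*a,R
def rel(cur,new):
    return (cur[1].inv().apply(new[0]-cur[0])*1000).round(0).astype(int).tolist(),(cur[1].inv()*new[1]).as_rotvec().round(3).tolist()
def cur():
    o=manip.get_obs();return np.array(o["tool_pos"]),Ro.from_euler("xyz",o["eef_rot"])
E
python3 - <<'E'
from h import *
b,k=np.load("bk.npy")
c=cur();a=pose([.42,.063,.40],0);print(rel(c,a))
g=yaw(b,[.035-.128,-.19,.078])[0];print(g)
print(rel(a,pose(g,0)), a[1].as_matrix().round(2).tolist())
E
```

```text
([180, -27, -235], [-0.005, -1.571, 0.002])
[0.40799292 0.06337276 0.078     ]
([-12, 322, 0], [0.0, 0.0, 0.0]) [[1.0, -0.0, 0.0], [0.0, 0.0, 1.0], [-0.0, -1.0, 0.0]]
```

>>> carry_out(
  dp=[
    [0, -20, -10],
    [20, -27, -60],
    [60, -27, -110],
    [110, -27, -160],
    [150, -27, -200],
    [180, -27, -235],
    [180, -27, -235],
    [180, -27, -235],
  ],
  rot=[
    [0, 0, 0],
    [0, -0.1, 0],
    [0, -0.3, 0],
    [0, -0.5, 0],
    [0, -0.7, 0],
    [0, -0.9, 0],
    [0, -1.1, 0],
    [0, -1.25, 0],
  ],
  grip=[0.25, 0.25, 0.25, 0.25, 0.25, 0.25, 0.25, 0.25],
)

```text
time: 7.92
tool_pos: [0.4195, 0.062, 0.3941]
eef_rot: [-1.564, -0.011, -0.424]
force: [0.5, 0.4, -0.8]
gripper_width: 0.0321
```

```bash
python3 - <<'E'
from h import *
b,k=np.load("bk.npy")
c=cur();print(c[0].round(3),rel(c,pose([.408,.063,.22],0)))
T=manip.capture("top");cv2.imwrite("pics/t1.png",cv2.resize(T["frame"][120:280,110:310,::-1],None,fx=4,fy=4)[:600,:800])
P=yaw(b,[[.035-.151,-.19,.078],[.035,-.19,.078]]);uv=proj(T,P);print(uv.round(1),((uv-[110,120])*4).round())
for l in("tin1","flatbox","stay"):
    print(l,[(np.round(r["extent"]).tolist(),round(r["confidence"],2)) for r in manip.spot_in(l,"top")])
E
```

```text
[0.419 0.062 0.394] ([-13, 182, -5], [-0.005, -0.424, 0.013])
[[253.  245.3]
 [252.4 203.1]] [[572. 501.]
 [570. 333.]]
tin1 [([345.0, 236.0, 377.0, 267.0], 0.55), ([143.0, 153.0, 262.0, 186.0], 0.41)]
flatbox [([181.0, 189.0, 209.0, 197.0], 0.69)]
stay []
```

View pics/t1.png

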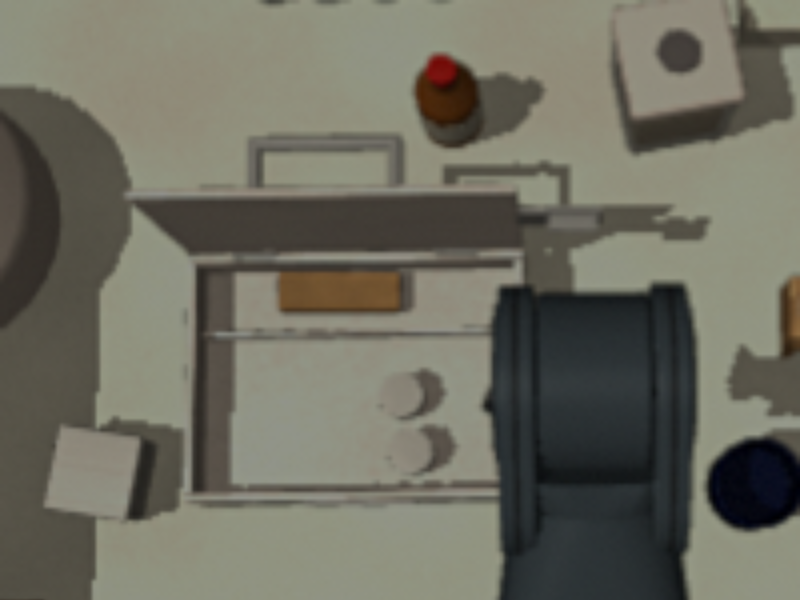

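The lid is standing upright. Two tins show, at about (210,219) and (213,232) in the full frame; a third could be hidden under the arm. Next I descend to the stay.

>>> carry_out(
  dp=[
    [-13, 60, -5],
    [-13, 120, -5],
    [-13, 182, -5],
    [-13, 182, -5],
  ],
  rot=[
    [0, -0.15, 0],
    [-0.005, -0.3, 0.01],
    [-0.005, -0.424, 0.013],
    [-0.005, -0.424, 0.013],
  ],
  grip=[0.25, 0.25, 0.25, 0.25],
)

```text
time: 8.62
tool_pos: [0.4003, 0.0645, 0.1982]
eef_rot: [-1.571, 0.031, -0.007]
force: [0.0, 0.3, 0.4]
gripper_width: 0.0323
```

```bash
python3 - <<'E'
from h import *
b,k=np.load("bk.npy")
c=cur();g=yaw(b,[.035-.128,-.19,.078])[0];print(c[0].round(4),rel(c,pose(g,0)))
pv=yaw(b,[.035,-.19,.078])[0]; r=.128
th=np.linspace(0,1.86,17)
L=[pose(pv+r*np.array([-np.cos(t),0,np.sin(t)]),.75*t/1.86) for t in th]
for i in(0,8):
    q=[rel(L[i],L[j]) for j in range(i+1,i+9)];print([x[0] for x in q],[x[1] for x in q])
E
```

```text
[0.4003 0.0645 0.1982] ([12, 128, -1], [-0.0, -0.007, -0.031])
[[1, -15, 0], [4, -30, 0], [9, -44, 0], [15, -58, 0], [23, -70, 0], [32, -83, 0], [43, -93, 0], [54, -103, 0]] [[0.0, -0.0, -0.047], [0.0, 0.0, -0.094], [0.0, 0.0, -0.141], [0.0, -0.0, -0.188], [0.0, 0.0, -0.234], [0.0, 0.0, -0.281], [0.0, 0.0, -0.328], [-0.0, 0.0, -0.375]]
[[15, -3, 0], [30, -4, 0], [45, -4, 0], [60, -2, 0], [75, 2, 0], [89, 7, 0], [103, 14, 0], [115, 22, 0]] [[0.0, 0.0, -0.047], [0.0, 0.0, -0.094], [0.0, 0.0, -0.141], [0.0, 0.0, -0.187], [0.0, 0.0, -0.234], [0.0, 0.0, -0.281], [0.0, 0.0, -0.328], [0.0, 0.0, -0.375]]
```

>>> carry_out(
  dp=[
    [12, 40, -1],
    [12, 90, -1],
    [12, 128, -1],
    [12, 128, -1],
    [12, 128, -1],
    [12, 128, -1],
    [12, 128, -1],
    [12, 128, -1],
  ],
  rot=[
    [0, -0.007, -0.031],
    [0, -0.007, -0.031],
    [0, -0.007, -0.031],
    [0, -0.007, -0.031],
    [0, -0.007, -0.031],
    [0, -0.007, -0.031],
    [0, -0.007, -0.031],
    [0, -0.007, -0.031],
  ],
  grip=[0.25, 0.25, 0.25, 0.25, 1, 1, 1, 1],
)

```text
time: 9.62
tool_pos: [0.4235, 0.0638, 0.0835]
eef_rot: [-1.569, -0.033, 0.002]
force: [4.8, 3.4, 0.8]
gripper_width: 0.0095
```

>>> carry_out(
  dp=[
    [0, 0, 0],
    [0, 0, 0],
    [-12, 14, 0],
    [-12, 14, 0],
    [-12, 14, 0],
    [-12, 14, 0],
    [-12, 14, 0],
    [-12, 14, 0],
  ],
  rot=[
    [0, 0, 0],
    [0, 0, 0.033],
    [0, 0, 0.033],
    [0, 0, 0.033],
    [0, 0, 0.033],
    [0, 0, 0.033],
    [0, 0, 0.033],
    [0, 0, 0.033],
  ],
  grip=[0.25, 0.25, 0.25, 0.25, 1, 1, 1, 1],
)

```text
time: 10.62
tool_pos: [0.4074, 0.0639, 0.0661]
eef_rot: [-1.569, 0.011, 0.003]
force: [-0.7, 5.1, 0.5]
gripper_width: 0.01
```

>>> carry_out(
  dp=[
    [1, -15, 0],
    [4, -30, 0],
    [9, -44, 0],
    [15, -58, 0],
    [23, -70, 0],
    [32, -83, 0],
    [43, -93, 0],
    [54, -103, 0],
  ],
  rot=[
    [0, 0, -0.047],
    [0, 0, -0.094],
    [0, 0, -0.141],
    [0, 0, -0.188],
    [0, 0, -0.234],
    [0, 0, -0.281],
    [0, 0, -0.328],
    [0, 0, -0.375],
  ],
  grip=[1, 1, 1, 1, 1, 1, 1, 1],
)

```text
time: 11.62
tool_pos: [0.4621, 0.0636, 0.167]
eef_rot: [-1.57, -0.364, 0.003]
force: [4.7, 4.6, -10.7]
gripper_width: 0.0096
```

>>> carry_out(
  dp=[
    [15, -3, 0],
    [30, -4, 0],
    [45, -4, 0],
    [60, -2, 0],
    [75, 2, 0],
    [89, 7, 0],
    [103, 14, 0],
    [103, 14, 0],
  ],
  rot=[
    [0, 0, -0.047],
    [0, 0, -0.094],
    [0, 0, -0.141],
    [0, 0, -0.187],
    [0, 0, -0.234],
    [0, 0, -0.281],
    [0, 0, -0.328],
    [0, 0, -0.328],
  ],
  grip=[1, 1, 1, 1, 1, 1, 1, 1],
)

```text
time: 12.62
tool_pos: [0.5643, 0.0623, 0.1927]
eef_rot: [-1.574, -0.694, 0.002]
force: [-0.5, -0.7, -0.1]
gripper_width: -0.0001
```

```bash
python3 - <<'E'
from h import *
b,k=np.load("bk.npy")
c=cur();pv=yaw(b,[.035,-.19,.078])[0];g=c[0]-.008*c[1].as_matrix()[:,1]
v=g-pv;print("grip",g,"theta",np.arctan2(v[2],-v[0]),"r",np.hypot(v[0],v[2]))
S=manip.capture("scene");cv2.imwrite("pics/s2.png",cv2.resize(S["frame"][90:320,130:450,::-1],None,fx=2.5,fy=2.5,interpolation=2))
E
```

```text
grip [0.55916543 0.06234431 0.19885512] theta 1.7602933187235246 r 0.12305796595327279
```

View pics/s2.png

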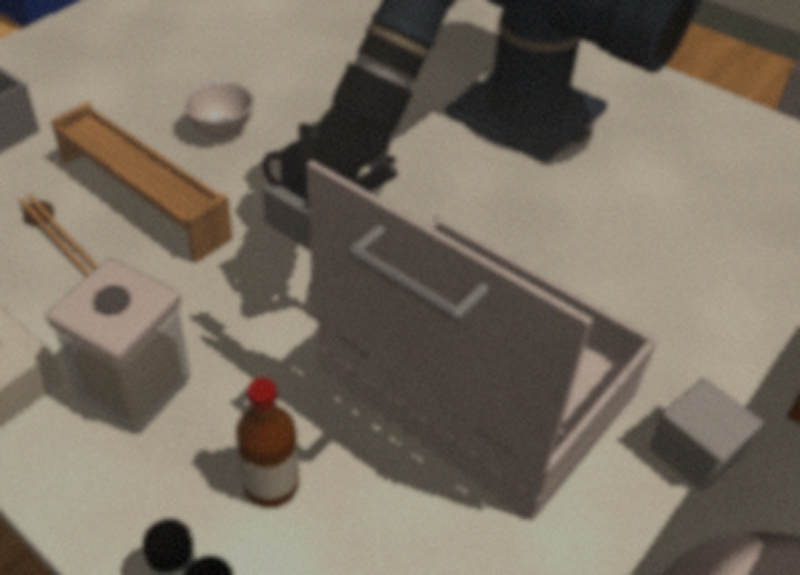

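>>> carry_out(
  dp=[
    [20, -25, 0],
    [50, -60, 0],
    [80, -100, 0],
    [60, -170, 0],
    [30, -230, 0],
    [20, -250, 0],
    [20, -250, 0],
    [20, -250, 0],
  ],
  rot=[
    [0, 0, 0],
    [0, 0, 0],
    [0, 0, 0.1],
    [0, 0, 0.2],
    [0, 0, 0.3],
    [0, 0, 0.3],
    [0, 0, 0.3],
    [0, 0, 0.3],
  ],
  grip=[1, 1, 1, 1, 1, 1, 1, 1],
)

```text
time: 13.68
tool_pos: [0.42, 0.0628, 0.398]
eef_rot: [-1.572, -0.395, 0.002]
force: [0.5, -0.3, -1.0]
gripper_width: -0.0001
```

```bash
python3 - <<'E'
from h import *
print(cur()[0].round(3))
T=manip.capture("top");S=manip.capture("scene")
a=cv2.resize(T["frame"][150:270,150:290,::-1],None,fx=2.8,fy=2.8,interpolation=2);b=cv2.resize(S["frame"][110:270,220:360,::-1],None,fx=2.8,fy=2.8,interpolation=2)
b=b[:a.shape[0]] if b.shape[0]>a.shape[0] else b
cv2.imwrite("pics/ts3.png",np.hstack([a,b[:a.shape[0]]]));print(a.shape)
for l in("stay","tin1"):
    for c in("top","scene"):print(l,c,[(np.round(r["extent"]).tolist(),round(r["confidence"],2)) for r in manip.spot_in(l,c)])
E
```

```text
[0.42  0.063 0.398]
(336, 392, 3)
stay top [([253.0, 204.0, 255.0, 228.0], 0.59)]
stay scene [([279.0, 151.0, 285.0, 165.0], 0.38)]
tin1 top [([207.0, 229.0, 219.0, 239.0], 0.6), ([202.0, 212.0, 217.0, 230.0], 0.46), ([263.0, 117.0, 298.0, 158.0], 0.25)]
tin1 scene [([200.0, 121.0, 232.0, 145.0], 0.63)]
```

View pics/ts3.png

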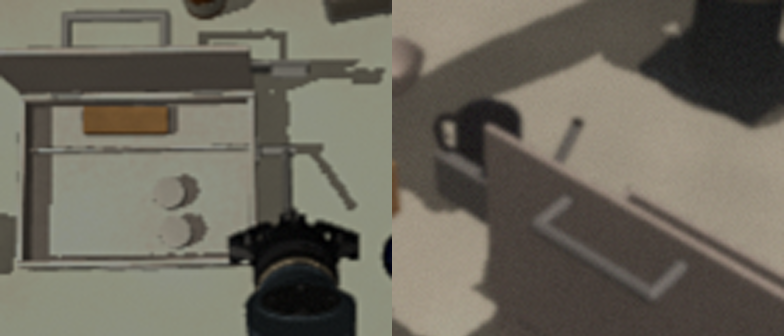

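```bash
python3 - <<'E'
from h import *
b,k=np.load("bk.npy")
S=manip.capture("scene");pv=yaw(b,[.035,-.19,.078])[0]
u=np.array([286,154.3])
rod=lambda t,r:pv+r*np.array([-np.cos(t),0,np.sin(t)])
e=[(np.linalg.norm(proj(S,rod(t,.151))[0]-u),t) for t in np.linspace(0,1.9,96)];print(min(e)); t0=min(e)[1]
def tip(t,al,gap=0):
    n=np.array([np.sin(t),0,np.cos(t)]);p=rod(t,.112)-(.006+gap)*n
    return pose(p,al,off=-.011)
al=lambda t:.45+.45*(t-t0)/(1.88-t0)
L=[cur(),tip(t0,.45,.06)];print(rel(*L),L[1][0].round(3))
ts=np.linspace(t0-.1,1.9,9)
q=[rel(L[1],tip(t,al(t))) for t in ts];print(ts);print([x[0] for x in q],[x[1] for x in q])
E
```

```text
(np.float64(0.839378249863071), np.float64(0.8200000000000001))
([-116, 246, -1], [-0.001, 0.002, -0.058]) [0.407 0.062 0.125]
[0.72   0.8675 1.015  1.1625 1.31   1.4575 1.605  1.7525 1.9   ]
[[47, -13, 0], [62, -20, 0], [78, -23, 0], [93, -25, 0], [109, -23, 0], [125, -20, 0], [139, -14, 0], [153, -6, 0], [166, 5, 0]] [[-0.0, -0.0, 0.042], [0.0, 0.0, -0.02], [-0.0, -0.0, -0.083], [0.0, 0.0, -0.145], [0.0, 0.0, -0.208], [0.0, 0.0, -0.271], [0.0, -0.0, -0.333], [0.0, 0.0, -0.396], [0.0, 0.0, -0.458]]
```

>>> carry_out(
  dp=[
    [-55, -20, 0],
    [-85, 50, 0],
    [-120, 110, 0],
    [-145, 170, 0],
    [-162, 227, 0],
    [-125, 243, 0],
    [-116, 246, 0],
    [-116, 246, 0],
  ],
  rot=[
    [0, 0, 0],
    [0, 0, 0],
    [0, 0, 0],
    [0, 0, -0.03],
    [0, 0, -0.058],
    [0, 0, -0.058],
    [0, 0, -0.058],
    [0, 0, -0.058],
  ],
  grip=[1, 1, 1, 1, 1, 1, 1, 1],
)

```text
time: 15.02
tool_pos: [0.4079, 0.063, 0.1279]
eef_rot: [-1.571, -0.454, 0.003]
force: [0.9, -0.2, 1.7]
gripper_width: -0.0004
```

>>> carry_out(
  dp=[
    [47, -13, 0],
    [62, -20, 0],
    [78, -23, 0],
    [93, -25, 0],
    [109, -23, 0],
    [125, -20, 0],
    [139, -14, 0],
    [153, -6, 0],
  ],
  rot=[
    [0, 0, 0.042],
    [0, 0, -0.02],
    [0, 0, -0.083],
    [0, 0, -0.145],
    [0, 0, -0.208],
    [0, 0, -0.271],
    [0, 0, -0.333],
    [0, 0, -0.396],
  ],
  grip=[1, 1, 1, 1, 1, 1, 1, 1],
)

```text
time: 16.02
tool_pos: [0.5436, 0.0635, 0.2039]
eef_rot: [-1.571, -0.856, 0.003]
force: [-0.6, 0.5, -1.0]
gripper_width: 0.0004
```

>>> carry_out(
  dp=[
    [4, 7, 0],
    [8, 14, 0],
    [10, 17, 0],
    [10, 17, 0],
    [10, 17, 0],
  ],
  rot=[
    [0, 0, -0.03],
    [0, 0, -0.06],
    [0, 0, -0.06],
    [0, 0, -0.06],
    [0, 0, -0.06],
  ],
  grip=[1, 1, 1, 1, 1],
)

```text
time: 16.65
tool_pos: [0.5584, 0.0635, 0.1992]
eef_rot: [-1.574, -0.904, 0.004]
force: [-69.5, -1.9, 26.9]
gripper_width: 0.0
```

```bash
python3 - <<'E'
from h import *
b,k=np.load("bk.npy");pv=yaw(b,[.035,-.19,.078])[0]
c=cur();t=c[0]+.011*c[1].as_matrix()[:,1]-pv;print("tip rel pivot",t.round(4),"ang",np.arctan2(t[2],-t[0])+ .006/np.hypot(t[0],t[2]))
T=manip.capture("top");S=manip.capture("scene")
a=cv2.resize(T["frame"][150:270,150:290,::-1],None,fx=2.8,fy=2.8,interpolation=2);b=cv2.resize(S["frame"][110:230,220:360,::-1],None,fx=2.8,fy=2.8,interpolation=2)
cv2.imwrite("pics/ts4.png",np.hstack([a,b]))
E
```

```text
tip rel pivot [0.0311 0.0015 0.1144] ang 1.8870025406594473
```

View pics/ts4.png

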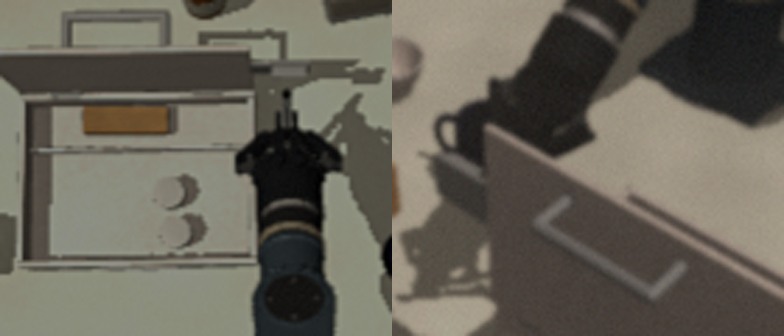

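The stay is at its stop, about 1.88 rad. Backing off now.

>>> carry_out(
  dp=[
    [0, -20, 0],
    [0, -60, 0],
    [0, -120, 0],
    [20, -170, 0],
    [50, -190, 0],
    [80, -210, 0],
    [80, -210, 0],
    [80, -210, 0],
  ],
  rot=[
    [0, 0, 0],
    [0, 0, 0],
    [0, 0, 0],
    [0, 0, 0.15],
    [0, 0, 0.3],
    [0, 0, 0.45],
    [0, 0, 0.6],
    [0, 0, 0.75],
  ],
  grip=[1, 1, 1, 1, 1, 0.25, 0.25, 0.25],
)

```text
time: 17.75
tool_pos: [0.4458, 0.0632, 0.3928]
eef_rot: [-1.571, -0.163, 0.003]
force: [0.2, 0.9, 1.0]
gripper_width: 0.0321
```

```bash
python3 - <<'E'
from h import *
c=cur();print(c[0].round(3),manip.get_obs()["dq"].round(2))
D=(np.array([.48,.2,.42]),Ro.from_euler("xyz",[-np.pi/2,0,-np.pi/2]))
print(rel(c,D));
for p in([.6595,.243,.40],[.6595,.243,.294]):print(rel(D,(np.array(p),D[1])))
E
```

```text
[0.446 0.063 0.393] [ 0.01  1.29  1.2   1.13 -0.02  0.01]
([39, -21, 137], [-0.128, 1.57, 0.128])
([-43, 20, 180], [0.0, 0.0, 0.0])
([-43, 126, 179], [0.0, 0.0, 0.0])
```

>>> carry_out(
  dp=[
    [0, 0, 0],
    [0, 0, 0],
  ],
  rot=[
    [0, 0, 0],
    [0, 0, 0],
  ],
  grip=[0.25, 0.25],
)

```text
time: 18.0
tool_pos: [0.4448, 0.0632, 0.3889]
eef_rot: [-1.571, -0.162, 0.003]
force: [0.2, 0.2, 0.7]
gripper_width: 0.0318
```

```bash
python3 - <<'E'
from h import *
c=cur();print(c[0].round(3),manip.get_obs()["dq"].round(2))
D=(np.array([.48,.2,.42]),Ro.from_euler("xyz",[-np.pi/2,0,-np.pi/2]))
print(rel(c,D))
b,k=np.load("bk.npy");T=manip.capture("top");pv=yaw(b,[.035,-.19,.078])[0]
for t in(1.6,1.7,1.8,1.88):print(t,proj(T,pv+.151*np.array([-np.cos(t),0,np.sin(t)])).round(1))
print([(np.round(r["extent"]).tolist(),round(r["confidence"],2)) for r in manip.spot_in("stay","top")])
E
```

```text
[0.445 0.063 0.389] [ 0.   -0.06 -0.03 -0.    0.    0.  ]
([40, -25, 137], [-0.128, 1.57, 0.127])
1.6 [[252.8 195.5]]
1.7 [[252.7 191. ]]
1.8 [[252.5 186.7]]
1.88 [[252.4 183.3]]
[([250.0, 183.0, 254.0, 203.0], 0.52)]
```

>>> carry_out(
  dp=[
    [40, -25, 137],
    [40, -25, 137],
    [40, -25, 137],
    [40, -25, 137],
    [40, -25, 137],
    [40, -25, 137],
    [40, -25, 137],
    [40, -25, 137],
  ],
  rot=[
    [-0.128, 1.57, 0.127],
    [-0.128, 1.57, 0.127],
    [-0.128, 1.57, 0.127],
    [-0.128, 1.57, 0.127],
    [-0.128, 1.57, 0.127],
    [-0.128, 1.57, 0.127],
    [-0.128, 1.57, 0.127],
    [-0.128, 1.57, 0.127],
  ],
  grip=[0.25, 0.25, 0.25, 0.25, 0.25, 0.25, 0.25, 0.25],
)

```text
time: 19.1
tool_pos: [0.4786, 0.2001, 0.4202]
eef_rot: [-1.56, -0.01, -1.439]
force: [0.5, -1.1, -1.3]
gripper_width: 0.0319
```

>>> carry_out(
  dp=[
    [0, 0, 0],
    [0, 0, 0],
    [0, 0, 0],
  ],
  rot=[
    [0, 0.1, 0],
    [0, 0.1, 0],
    [0, 0.1, 0],
  ],
  grip=[0.25, 0.25, 0.25],
)

```text
time: 19.48
tool_pos: [0.4793, 0.2001, 0.4191]
eef_rot: [-1.561, -0.01, -1.532]
force: [-0.2, 0.7, 0.2]
gripper_width: 0.0319
```

```bash
python3 - <<'E'
from h import *
c=cur();print(c[0].round(3),manip.get_obs()["dq"].round(2))
R=Ro.from_euler("xyz",[-np.pi/2,0,-np.pi/2])
for p in([.6595,.243,.40],[.6595,.243,.294]):print(rel(c,(np.array(p),R)))
E
```

```text
[0.479 0.2   0.419] [-0.    0.02  0.    0.   -0.    0.01]
([-36, 20, 181], [-0.01, 0.039, 0.01])
([-37, 126, 180], [-0.01, 0.039, 0.01])
```

>>> carry_out(
  dp=[
    [-12, 8, 60],
    [-24, 16, 120],
    [-36, 20, 180],
    [-36, 20, 180],
    [-36, 20, 180],
    [-36, 20, 180],
  ],
  rot=[
    [-0.01, 0.039, 0.01],
    [-0.01, 0.039, 0.01],
    [-0.01, 0.039, 0.01],
    [-0.01, 0.039, 0.01],
    [-0.01, 0.039, 0.01],
    [-0.01, 0.039, 0.01],
  ],
  grip=[0.25, 0.25, 0.25, 0.25, 0.25, 0.25],
)

```text
time: 20.23
tool_pos: [0.5885, 0.2174, 0.4196]
eef_rot: [-1.627, -0.008, -1.572]
force: [0.4, -0.5, 0.2]
gripper_width: 0.0323
```

```bash
python3 - <<'E'
from h import *
c=cur();print(c[0].round(4),c[1].as_euler("xyz").round(3),manip.get_obs()["dq"].round(2))
R=Ro.from_euler("xyz",[-np.pi/2,0,-np.pi/2])
print(rel(c,(np.array([.6605,.243,.292]),R)))
S=manip.capture("scene");cv2.imwrite("pics/s5.png",cv2.resize(S["frame"][70:250,240:400,::-1],None,fx=3.3,fy=3.3,interpolation=2))
E
```

```text
[0.5885 0.2174 0.4196] [-1.627 -0.008 -1.572] [ 0.01 -0.03 -0.01 -0.01 -0.    0.  ]
([-27, 123, 79], [0.056, -0.001, 0.008])
```

View pics/s5.png

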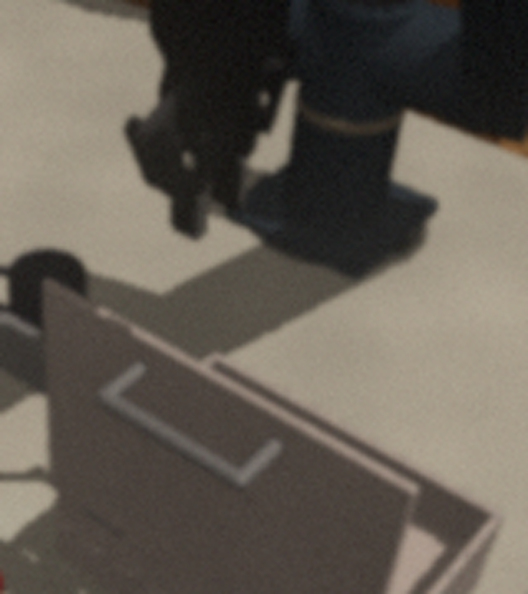

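>>> carry_out(
  dp=[
    [-5, 30, -20],
    [-10, 60, -30],
    [-15, 65, -30],
    [-15, 65, -30],
    [-15, 65, -30],
  ],
  rot=[
    [0.056, 0, 0.008],
    [0.056, 0, 0.008],
    [0.056, 0, 0.008],
    [0.056, 0, 0.008],
    [0.056, 0, 0.008],
  ],
  grip=[0.25, 0.25, 0.25, 0.25, 0.25],
)

```text
time: 20.9
tool_pos: [0.5561, 0.2318, 0.3566]
eef_rot: [-1.571, -0.0, -1.572]
force: [0.4, 0.0, 1.3]
gripper_width: 0.0317
```

```bash
python3 - <<'E'
from h import *
c=cur();print(c[0].round(4),c[1].as_euler("xyz").round(3),manip.get_obs()["dq"].round(2))
R=Ro.from_euler("xyz",[-np.pi/2,0,-np.pi/2])
for z in(.350,.294):print(rel(c,(np.array([.6605,.243,z]),R)))
E
```

```text
[0.5561 0.2318 0.3566] [-1.571 -0.    -1.572] [-0.01  0.03  0.09  0.    0.   -0.  ]
([-11, 7, 104], [-0.0, -0.002, 0.0])
([-11, 63, 104], [-0.0, -0.002, 0.0])
```

>>> carry_out(
  dp=[
    [-3, 3, 25],
    [-6, 6, 50],
    [-11, 6, 80],
    [-11, 6, 104],
    [-11, 6, 104],
    [-11, 6, 104],
  ],
  rot=[
    [0, 0, 0],
    [0, 0, 0],
    [0, 0, 0],
    [0, 0, 0],
    [0, 0, 0],
    [0, 0, 0],
  ],
  grip=[0.25, 0.25, 0.25, 0.25, 0.25, 0.25],
)

```text
time: 21.65
tool_pos: [0.6602, 0.2425, 0.3487]
eef_rot: [-1.572, -0.001, -1.573]
force: [1.4, 0.1, 0.1]
gripper_width: 0.0321
```

>>> carry_out(
  dp=[
    [0, 28, 0],
    [0, 55, 0],
    [0, 55, 0],
    [0, 55, 0],
    [0, 55, 0],
    [0, 55, 0],
  ],
  rot=[
    [0, 0, 0],
    [0, 0, 0],
    [0, 0, 0],
    [0, 0, 0],
    [0, 0, 0],
    [0, 0, 0],
  ],
  grip=[0.25, 0.25, 0.25, 1, 1, 1],
)

```text
time: 22.4
tool_pos: [0.6606, 0.2425, 0.2949]
eef_rot: [-1.57, -0.001, -1.573]
force: [0.8, 0.5, 5.9]
gripper_width: 0.0098
```

>>> carry_out(
  dp=[
    [0, -1, -8],
    [0, -2, -16],
    [0, -3, -24],
    [0, -4, -30],
    [0, -5, -35],
    [0, -5, -35],
  ],
  rot=[
    [0, 0, 0],
    [0, 0, 0],
    [0, 0, 0],
    [0, 0, 0],
    [0, 0, 0],
    [0, 0, 0],
  ],
  grip=[1, 1, 1, 1, 1, 1],
)

```text
time: 23.15
tool_pos: [0.6265, 0.2427, 0.3009]
eef_rot: [-1.567, -0.0, -1.573]
force: [1.9, -0.9, 8.5]
gripper_width: 0.0099
```

>>> carry_out(
  dp=[
    [0, 0, -4],
    [0, 0, -8],
    [0, 0, -8],
  ],
  rot=[
    [0, 0, 0],
    [0, 0, 0],
    [0, 0, 0],
  ],
  grip=[1, 1, 1],
)

```text
time: 23.52
tool_pos: [0.6192, 0.2428, 0.3013]
eef_rot: [-1.565, 0.0, -1.573]
force: [2.9, 0.1, 8.7]
gripper_width: 0.0097
```

>>> carry_out(
  dp=[
    [0, 0, -3],
    [0, 0, -6],
    [0, 0, -6],
  ],
  rot=[
    [0, 0, 0],
    [0, 0, 0],
    [0, 0, 0],
  ],
  grip=[1, 1, 1],
)

```text
time: 23.9
tool_pos: [0.612, 0.2428, 0.3008]
eef_rot: [-1.568, 0.0, -1.573]
force: [1.2, 0.3, 8.9]
gripper_width: 0.0096
```

>>> carry_out(
  dp=[
    [0, 0, -2],
    [0, 0, -5],
    [0, 0, -5],
  ],
  rot=[
    [0, 0, 0],
    [0, 0, 0],
    [0, 0, 0],
  ],
  grip=[1, 1, 1],
)

```text
time: 24.28
tool_pos: [0.6073, 0.2429, 0.3008]
eef_rot: [-1.568, 0.0, -1.573]
force: [1.0, -0.8, 8.6]
gripper_width: 0.0094
```

>>> carry_out(
  dp=[
    [0, 0, -2],
    [0, 0, -5],
    [0, 0, -5],
  ],
  rot=[
    [0, 0, 0],
    [0, 0, 0],
    [0, 0, 0],
  ],
  grip=[1, 1, 1],
)

```text
time: 24.65
tool_pos: [0.6036, 0.2429, 0.3007]
eef_rot: [-1.565, 0.0, -1.573]
force: [3.8, 0.3, 7.5]
gripper_width: 0.0099
```

```bash
python3 - <<'E'
from h import *
T=manip.capture("top");S=manip.capture("scene")
a=cv2.resize(T["frame"][150:270,150:290,::-1],None,fx=2.8,fy=2.8,interpolation=2);b=cv2.resize(S["frame"][110:230,220:360,::-1],None,fx=2.8,fy=2.8,interpolation=2)
cv2.imwrite("pics/ts6.png",np.hstack([a,b]))
E
```

```text
(no output)
```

View pics/ts6.png

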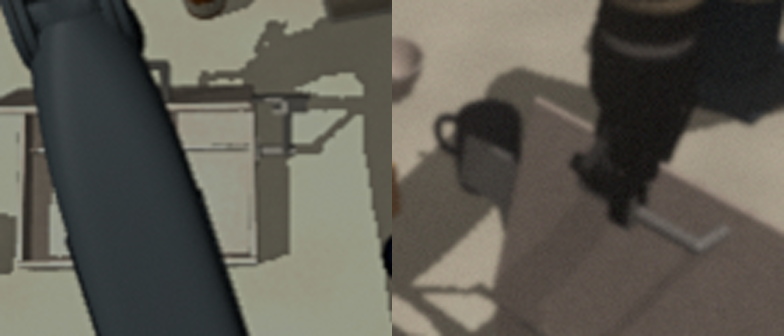

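>>> carry_out(
  dp=[
    [0, 0, -3],
    [0, 0, -6],
    [0, 0, -6],
  ],
  rot=[
    [0, 0, 0],
    [0, 0, 0],
    [0, 0, 0],
  ],
  grip=[1, 1, 1],
)

```text
time: 25.12
tool_pos: [0.6015, 0.243, 0.3007]
eef_rot: [-1.557, 0.001, -1.574]
force: [13.9, 0.5, 5.2]
gripper_width: 0.0093
```

>>> carry_out(
  dp=[
    [0, 0, 3],
    [0, 0, 3],
    [0, 0, 3],
    [0, -25, 3],
    [0, -60, 3],
    [0, -70, -30],
    [0, -70, -90],
    [0, -70, -150],
  ],
  rot=[
    [0, 0, 0],
    [0, 0, 0],
    [0, 0, 0],
    [0, 0, 0],
    [0, 0, 0],
    [0, 0, 0],
    [0, 0, 0],
    [0, 0, 0],
  ],
  grip=[0.25, 0.25, 0.25, 0.25, 0.25, 0.25, 0.25, 0.25],
)

```text
time: 26.12
tool_pos: [0.4431, 0.243, 0.3669]
eef_rot: [-1.578, -0.002, -1.573]
force: [-0.7, 0.2, 1.0]
gripper_width: 0.0319
```

>>> carry_out(
  dp=[
    [60, 0, -50],
    [120, 0, -100],
    [180, 0, -130],
    [240, 0, -130],
    [300, 0, -130],
    [300, 0, -130],
    [300, 0, -130],
    [300, 0, -130],
  ],
  rot=[
    [0, -0.15, 0],
    [0, -0.3, 0],
    [0, -0.45, 0],
    [0, -0.6, 0],
    [0, -0.75, 0],
    [0, -0.9, 0],
    [0, -1.1, 0],
    [0, -1.1, 0],
  ],
  grip=[0, 0, 0, 0, 0, 0, 0, 0],
)

```text
time: 27.12
tool_pos: [0.3136, -0.0575, 0.3685]
eef_rot: [-1.575, 0.006, -0.473]
force: [0.1, 0.2, 0.2]
gripper_width: 0.0426
```

```bash
python3 - <<'E'
from h import *
c=cur();print(c[0].round(3))
T=manip.capture("top");S=manip.capture("scene")
cv2.imwrite("pics/t7.png",np.hstack([cv2.resize(F["frame"][y:y+140,x:x+110,::-1],None,fx=3.6,fy=3.6,interpolation=2) for F,y,x in((T,140,160),(S,110,250))]))
for l in("tin1","flatbox","stay","lid","rack"):
  for cc in("top","scene"):
    print(l,cc,[(np.round(r["extent"]).tolist(),round(r["confidence"],2)) for r in manip.spot_in(l,cc)])
E
```

```text
[ 0.314 -0.058  0.368]
tin1 top [([206.0, 213.0, 218.0, 227.0], 0.63), ([208.0, 227.0, 219.0, 241.0], 0.46)]
tin1 scene []
flatbox top [([183.0, 190.0, 212.0, 196.0], 0.53)]
flatbox scene []
stay top [([253.0, 191.0, 257.0, 206.0], 0.57)]
stay scene []
lid top [([141.0, 170.0, 261.0, 189.0], 0.94), ([214.0, 134.0, 228.0, 154.0], 0.27), ([251.0, 194.0, 254.0, 202.0], 0.22)]
lid scene [([243.0, 144.0, 383.0, 281.0], 0.65)]
rack top [([305.0, 191.0, 397.0, 211.0], 0.75)]
rack scene [([149.0, 136.0, 224.0, 191.0], 0.74)]
```

View pics/t7.png

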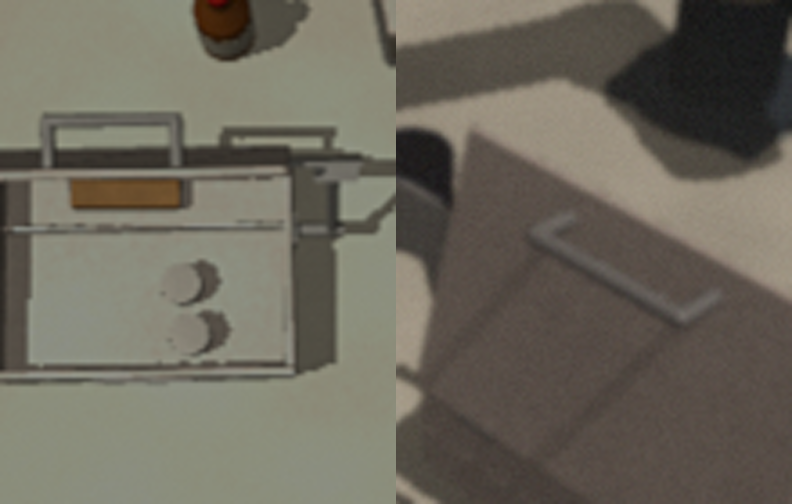

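The lid is propped, the arm is clear, and there are exactly two tins, with tops at about (210.6,218.3) and (213.3,232.2).

```bash
python3 - <<'E'
from h import *
b,k=np.load("bk.npy");T=manip.capture("top")
c=ray_z(T,[(210.6,218.3),(213.3,232.2)],.085);print(c.round(4))
for r in manip.silhouettes("tin1","top")[:2]:
    ys,xs=np.nonzero(r["pixels"]);print(r["extent"],xs.mean(),ys.mean(),ray_z(T,[(xs.mean(),ys.mean())],.07).round(4),xs.size)
# tins in bin frame
for p in c:
    d=p[:2]-b[:2];R=np.array([[np.cos(b[2]),np.sin(b[2])],[-np.sin(b[2]),np.cos(b[2])]]);print("bin",(R@d).round(4))
# rack check: reproject corners & refine with rack silhouettes
for z in(.078,):print(proj(T,yaw(k,[[.033,.16,z],[.033,-.16,z],[-.033,-.16,z],[-.033,.16,z]])).round(1).tolist())
a=cv2.resize(T["frame"][180:220,295:405,::-1],None,fx=7,fy=7,interpolation=2);cv2.imwrite("pics/rack.png",a)
print("shelf",yaw(k,[[0,.08,.06],[0,0,.06],[0,-.08,.06]]).round(4))
E
```

```text
[[0.484  0.2124 0.085 ]
 [0.4343 0.2033 0.085 ]]
[208.8, 213.8, 218.3, 227.6] 210.42168674698794 218.33734939759037 [[0.4854 0.2144 0.07  ]] 83
bin [-0.0186 -0.0402]
bin [-0.0681 -0.0498]
[[306.4, 188.9], [393.5, 190.2], [394.3, 208.1], [306.5, 206.9]]
shelf [[ 0.5476 -0.2141  0.06  ]
 [ 0.5446 -0.294   0.06  ]
 [ 0.5416 -0.374   0.06  ]]
```

View pics/rack.png

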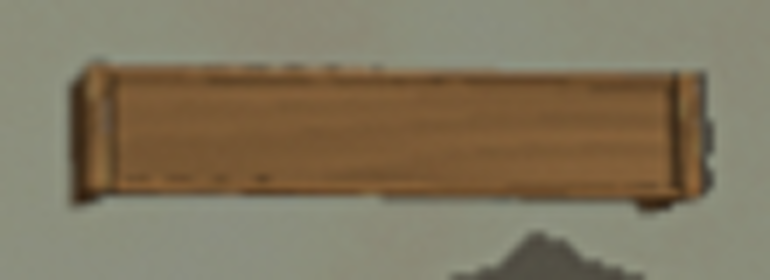

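The rack's far edge runs from (308,189) to (395,190), and its centre is about (351.7,198.8), so I shift the rack estimate to roughly (0.543,-0.299). Next is the rear tin.

```bash
python3 - <<'E'
from h import *
c=cur();D=Ro.from_euler("xyz",[-np.pi/2,0,0])
print(rel(c,(np.array([.483,.213,.20]),D)))
print(manip.get_obs()["dq"].round(2))
E
```

```text
([28, 168, 318], [0.003, -0.472, -0.005])
[-0. -0.  0. -0. -0. -0.]
```

>>> carry_out(
  dp=[
    [5, 10, 60],
    [10, 30, 120],
    [15, 60, 180],
    [20, 90, 240],
    [28, 120, 300],
    [28, 168, 318],
    [28, 168, 318],
    [28, 168, 318],
  ],
  rot=[
    [0, -0.1, 0],
    [0, -0.2, 0],
    [0, -0.3, 0],
    [0, -0.4, 0],
    [0.003, -0.472, -0.005],
    [0.003, -0.472, -0.005],
    [0.003, -0.472, -0.005],
    [0.003, -0.472, -0.005],
  ],
  grip=[-0.3, -0.55, -0.55, -0.55, -0.55, -0.55, -0.55, -0.55],
)

```text
time: 28.82
tool_pos: [0.4829, 0.213, 0.2]
eef_rot: [-1.571, 0.0, -0.001]
force: [-0.4, 0.3, 0.7]
gripper_width: 0.0662
```

>>> carry_out(
  dp=[
    [0, 0, 0],
    [0, 0, 0],
  ],
  rot=[
    [0, 0, 0],
    [0, 0, 0],
  ],
  grip=[-0.55, -0.55],
)

```text
time: 29.08
tool_pos: [0.4841, 0.2129, 0.202]
eef_rot: [-1.57, -0.004, -0.002]
force: [-0.0, 1.0, -0.4]
gripper_width: 0.066
```

```bash
python3 - <<'E'
from h import *
c=cur();D=Ro.from_euler("xyz",[-np.pi/2,0,0])
print(c[0].round(4),rel(c,(np.array([.483,.213,.062]),D)))
E
```

```text
[0.4841 0.2129 0.202 ] ([-2, 140, 0], [-0.001, -0.002, 0.004])
```

>>> carry_out(
  dp=[
    [0, 50, 0],
    [0, 100, 0],
    [0, 138, 0],
    [0, 138, 0],
    [0, 138, 0],
    [0, 138, 0],
    [0, 138, 0],
    [0, 138, 0],
  ],
  rot=[
    [0, 0, 0],
    [0, 0, 0],
    [0, 0, 0],
    [0, 0, 0],
    [0, 0, 0],
    [0, 0, 0],
    [0, 0, 0],
    [0, 0, 0],
  ],
  grip=[-0.55, -0.55, -0.55, -0.55, 1, 1, 1, 1],
)

```text
time: 30.08
tool_pos: [0.4856, 0.2139, 0.065]
eef_rot: [-1.569, -0.006, -0.001]
force: [-0.5, -0.6, 6.3]
gripper_width: 0.0388
```

>>> carry_out(
  dp=[
    [0, -30, 0],
    [0, -80, 0],
    [-20, -130, 0],
    [-50, -170, 0],
    [-90, -190, -30],
    [-90, -190, -30],
    [-90, -190, -30],
  ],
  rot=[
    [0, 0, 0],
    [0, 0, 0],
    [0, 0, 0],
    [0, 0, 0],
    [0, 0, 0],
    [0, 0, 0],
    [0, 0, 0],
  ],
  grip=[1, 1, 1, 1, 1, 1, 1],
)

```text
time: 30.95
tool_pos: [0.3936, 0.1835, 0.2519]
eef_rot: [-1.57, -0.002, -0.001]
force: [0.6, 0.7, -2.1]
gripper_width: 0.0385
```

```bash
python3 - <<'E'
from h import *
c=cur();D=Ro.from_euler("xyz",[-np.pi/2,0,-.03])
print(rel(c,(np.array([.545,-.229,.20]),D)))
E
```

```text
([152, 52, -412], [-0.001, 0.029, 0.002])
```

>>> carry_out(
  dp=[
    [10, 0, -50],
    [25, 0, -100],
    [45, 0, -150],
    [65, 0, -200],
    [85, 0, -250],
    [110, 10, -305],
    [130, 30, -360],
    [152, 52, -412],
  ],
  rot=[
    [0, 0, 0],
    [0, 0, 0],
    [0, 0.03, 0],
    [0, 0.03, 0],
    [0, 0.03, 0],
    [0, 0.03, 0],
    [0, 0.03, 0],
    [0, 0.03, 0],
  ],
  grip=[1, 1, 1, 1, 1, 1, 1, 1],
)

```text
time: 31.95
tool_pos: [0.5459, -0.2309, 0.1972]
eef_rot: [-1.57, 0.001, -0.031]
force: [0.6, 0.2, -0.3]
gripper_width: 0.0384
```

>>> carry_out(
  dp=[
    [0, 0, 0],
    [0, 0, 0],
    [0, 0, 0],
  ],
  rot=[
    [0, 0, 0],
    [0, 0, 0],
    [0, 0, 0],
  ],
  grip=[1, 1, 1],
)

```text
time: 32.33
tool_pos: [0.5451, -0.2277, 0.2003]
eef_rot: [-1.571, -0.001, -0.029]
force: [0.5, -1.0, -1.1]
gripper_width: 0.0385
```

```bash
python3 - <<'E'
from h import *
c=cur();D=Ro.from_euler("xyz",[-np.pi/2,0,-.03]);print(manip.get_obs()["gripper_width"])
print(c[0].round(4),c[1].as_euler("xyz").round(3),rel(c,(np.array([.545,-.229,.082]),D)))
T=manip.capture("top")
print("tins",[(np.round(r["extent"],1).tolist(),round(r["confidence"],2)) for r in manip.spot_in("tin1","top")])
print("lid",[(np.round(r["extent"]).tolist(),round(r["confidence"],2)) for r in manip.spot_in("lid","top")])
cv2.imwrite("pics/t8.png",cv2.resize(T["frame"][160:260,150:410,::-1],None,fx=3,fy=3,interpolation=2))
E
```

```text
0.038478858734440874
[ 0.5451 -0.2277  0.2003] [-1.571e+00 -1.000e-03 -2.900e-02] ([0, 118, -1], [0.0, 0.001, 0.001])
tins [([210.2, 226.1, 216.1, 238.4], 0.69)]
lid [([143.0, 172.0, 262.0, 190.0], 0.59), ([261.0, 123.0, 296.0, 160.0], 0.16)]
```

View pics/t8.png

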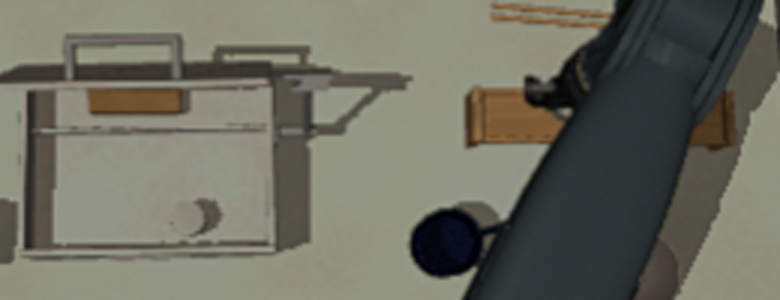

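The lid is still propped and one tin remains at about (213,232). Lowering the first tin onto the shelf.

>>> carry_out(
  dp=[
    [0, 40, 0],
    [0, 80, 0],
    [0, 105, 0],
    [0, 113, 0],
    [0, 118, 0],
    [0, 118, 0],
    [0, 118, 0],
  ],
  rot=[
    [0, 0, 0],
    [0, 0, 0],
    [0, 0, 0],
    [0, 0, 0],
    [0, 0, 0],
    [0, 0, 0],
    [0, 0, 0],
  ],
  grip=[1, 1, 1, 1, 1, 1, 1],
)

```text
time: 33.35
tool_pos: [0.5457, -0.2292, 0.0832]
eef_rot: [-1.572, -0.002, -0.031]
force: [0.2, -0.5, -0.4]
gripper_width: 0.0383
```

>>> carry_out(
  dp=[
    [0, 2, 0],
    [0, 3, 0],
    [0, 3, 0],
  ],
  rot=[
    [0, 0, 0],
    [0, 0, 0],
    [0, 0, 0],
  ],
  grip=[1, 1, 1],
)

```text
time: 33.72
tool_pos: [0.5453, -0.2291, 0.0801]
eef_rot: [-1.572, -0.002, -0.031]
force: [-1.2, -0.1, 5.0]
gripper_width: 0.0386
```

Contact at 0.080, as predicted. Releasing to 60 mm and rising, then on to the second tin.

>>> carry_out(
  dp=[
    [0, 0, 0],
    [0, 0, 0],
    [0, 0, 0],
    [0, -20, 0],
    [0, -60, 0],
    [0, -110, 0],
    [0, -150, 0],
    [0, -150, 0],
  ],
  rot=[
    [0, 0, 0],
    [0, 0, 0],
    [0, 0, 0],
    [0, 0, 0],
    [0, 0, 0],
    [0, 0, 0],
    [0, 0, 0],
    [0, 0, 0],
  ],
  grip=[-0.4, -0.4, -0.4, -0.4, -0.4, -0.5, -0.5, -0.5],
)

```text
time: 34.72
tool_pos: [0.5468, -0.2298, 0.2335]
eef_rot: [-1.575, -0.008, -0.031]
force: [-0.2, 0.1, -0.4]
gripper_width: 0.0642
```

>>> carry_out(
  dp=[
    [-15, 0, 55],
    [-30, 0, 110],
    [-50, 0, 165],
    [-70, 0, 220],
    [-90, 0, 275],
    [-110, 0, 330],
    [-120, 0, 385],
    [-120, 0, 430],
  ],
  rot=[
    [0, 0, 0],
    [0, 0, 0],
    [0, 0, 0],
    [0, 0, 0],
    [0, 0, 0],
    [0, 0, 0],
    [0, 0, 0],
    [0, 0, 0],
  ],
  grip=[-0.55, -0.55, -0.55, -0.55, -0.55, -0.55, -0.55, -0.55],
)

```text
time: 35.72
tool_pos: [0.4365, 0.2066, 0.2273]
eef_rot: [-1.571, 0.002, -0.029]
force: [-0.1, -1.3, 0.1]
gripper_width: 0.0661
```

>>> carry_out(
  dp=[
    [0, 0, 0],
    [0, 0, 0],
    [0, 0, 0],
  ],
  rot=[
    [0, 0, 0],
    [0, 0, 0],
    [0, 0, 0],
  ],
  grip=[-0.55, -0.55, -0.55],
)

```text
time: 36.1
tool_pos: [0.438, 0.2036, 0.228]
eef_rot: [-1.572, 0.001, -0.032]
force: [0.2, 0.1, 0.1]
gripper_width: 0.0665
```

```bash
python3 - <<'E'
from h import *
c=cur();D=Ro.from_euler("xyz",[-np.pi/2,0,0])
print(c[0].round(4))
for z in(.2,.064):print(rel(c,(np.array([.435,.2045,z]),D)))
T=manip.capture("top")
print("tins",[(np.round(r["extent"],1).tolist(),round(r["confidence"],2)) for r in manip.spot_in("tin1","top")])
print("expect",proj(T,[[.5453,-.2291,.06],[.5453,-.2291,.10]]).round(1))
cv2.imwrite("pics/t9.png",cv2.resize(T["frame"][160:260,150:410,::-1],None,fx=3,fy=3,interpolation=2))
E
```

```text
[0.438  0.2036 0.228 ]
([-3, 28, 1], [0.001, -0.032, -0.001])
([-3, 164, 1], [0.001, -0.032, -0.001])
tins [([329.1, 193.9, 337.5, 209.0], 0.69)]
expect [[331.6 199.4]
 [333.8 197.8]]
```

View pics/t9.png

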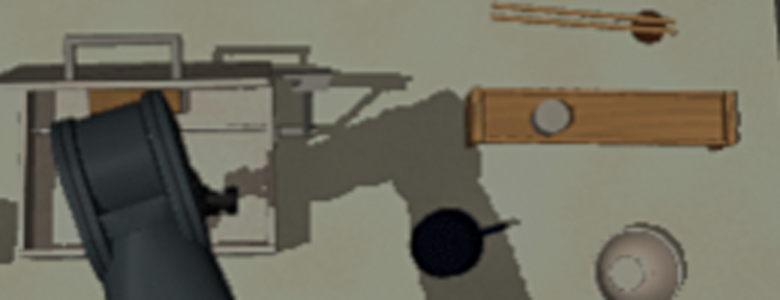

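The first tin stands on the shelf at about (333.5,198), as predicted. Now I grasp the second.

>>> carry_out(
  dp=[
    [-3, 28, 0],
    [-3, 70, 1],
    [-3, 120, 1],
    [-3, 163, 1],
    [-3, 163, 1],
    [-3, 163, 1],
    [-3, 163, 1],
    [-3, 163, 1],
  ],
  rot=[
    [0, -0.032, 0],
    [0, -0.032, 0],
    [0, -0.032, 0],
    [0, -0.032, 0],
    [0, -0.032, 0],
    [0, -0.032, 0],
    [0, -0.032, 0],
    [0, -0.032, 0],
  ],
  grip=[-0.55, -0.55, -0.55, -0.55, -0.55, 1, 1, 1],
)

```text
time: 37.2
tool_pos: [0.4375, 0.2064, 0.0686]
eef_rot: [-1.569, -0.006, 0.001]
force: [0.6, 0.0, 6.7]
gripper_width: 0.0384
```

>>> carry_out(
  dp=[
    [0, 0, 0],
    [0, -30, 0],
    [0, -80, 0],
    [-10, -130, 0],
    [-30, -180, 0],
    [-40, -185, 0],
    [-40, -185, 0],
  ],
  rot=[
    [0, 0, 0],
    [0, 0, 0],
    [0, 0, 0],
    [0, 0, 0],
    [0, 0, 0],
    [0, 0, 0],
    [0, 0, 0],
  ],
  grip=[1, 1, 1, 1, 1, 1, 1],
)

```text
time: 38.08
tool_pos: [0.395, 0.206, 0.2512]
eef_rot: [-1.57, -0.002, 0.002]
force: [-0.3, 0.1, -1.7]
gripper_width: 0.038
```

```bash
python3 - <<'E'
from h import *
c=cur();D=Ro.from_euler("xyz",[-np.pi/2,0,-.03]);print(c[0].round(4))
print(rel(c,(np.array([.5415,-.339,.20]),D)))
E
```

```text
[0.395  0.206  0.2512]
([145, 51, -545], [-0.0, 0.032, 0.002])
```

>>> carry_out(
  dp=[
    [10, 0, -58],
    [25, 0, -116],
    [45, 0, -174],
    [65, 0, -232],
    [85, 0, -290],
    [105, 0, -348],
    [120, 0, -406],
    [135, 0, -464],
  ],
  rot=[
    [0, 0, 0],
    [0, 0, 0],
    [0, 0.03, 0],
    [0, 0.03, 0],
    [0, 0.03, 0],
    [0, 0.03, 0],
    [0, 0.03, 0],
    [0, 0.03, 0],
  ],
  grip=[1, 1, 1, 1, 1, 1, 1, 1],
)

```text
time: 39.08
tool_pos: [0.5304, -0.2599, 0.2474]
eef_rot: [-1.569, 0.003, -0.029]
force: [1.2, -0.5, -1.2]
gripper_width: 0.0384
```

>>> carry_out(
  dp=[
    [7, 25, -45],
    [12, 51, -81],
    [12, 51, -81],
    [12, 51, -81],
    [12, 51, -81],
  ],
  rot=[
    [0, 0, 0],
    [0, 0, 0],
    [0, 0, 0],
    [0, 0, 0],
    [0, 0, 0],
  ],
  grip=[1, 1, 1, 1, 1],
)

```text
time: 39.7
tool_pos: [0.5407, -0.3385, 0.2003]
eef_rot: [-1.571, -0.001, -0.027]
force: [-0.9, 0.1, -1.1]
gripper_width: 0.0382
```

```bash
python3 - <<'E'
from h import *
c=cur();D=Ro.from_euler("xyz",[-np.pi/2,0,-.03]);print(c[0].round(4))
print(rel(c,(np.array([.5415,-.339,.086]),D)))
E
```

```text
[ 0.5407 -0.3385  0.2003]
([1, 114, 0], [0.0, 0.003, 0.001])
```

>>> carry_out(
  dp=[
    [1, 40, 0],
    [1, 80, 0],
    [1, 105, 0],
    [1, 114, 0],
    [1, 117, 0],
    [1, 117, 0],
  ],
  rot=[
    [0, 0, 0],
    [0, 0, 0],
    [0, 0, 0],
    [0, 0, 0],
    [0, 0, 0],
    [0, 0, 0],
  ],
  grip=[1, 1, 1, 1, 1, 1],
)

```text
time: 40.45
tool_pos: [0.5423, -0.3399, 0.0845]
eef_rot: [-1.573, -0.002, -0.028]
force: [0.3, -0.4, -1.7]
gripper_width: 0.0382
```

>>> carry_out(
  dp=[
    [0, 0, 0],
    [0, 0, 0],
  ],
  rot=[
    [0, 0, 0],
    [0, 0, 0],
  ],
  grip=[1, 1],
)

```text
time: 40.7
tool_pos: [0.5419, -0.34, 0.0837]
eef_rot: [-1.572, -0.002, -0.029]
force: [-0.0, -0.2, 0.8]
gripper_width: 0.0384
```

Nearly in contact; lower 1.5 mm more, release, rise and hold for a look.

>>> carry_out(
  dp=[
    [0, 1.5, 0],
    [0, 1.5, 0],
    [0, 1.5, 0],
  ],
  rot=[
    [0, 0, 0],
    [0, 0, 0],
    [0, 0, 0],
  ],
  grip=[1, 1, 1],
)

```text
time: 41.08
tool_pos: [0.542, -0.34, 0.0837]
eef_rot: [-1.573, -0.002, -0.029]
force: [-1.7, 1.6, 6.2]
gripper_width: 0.0382
```

>>> carry_out(
  dp=[
    [0, 0, 0],
    [0, 0, 0],
    [0, 0, 0],
    [0, -20, 0],
    [0, -60, 0],
    [0, -110, 0],
    [0, -150, 0],
    [0, -150, 0],
  ],
  rot=[
    [0, 0, 0],
    [0, 0, 0],
    [0, 0, 0],
    [0, 0, 0],
    [0, 0, 0],
    [0, 0, 0],
    [0, 0, 0],
    [0, 0, 0],
  ],
  grip=[-0.4, -0.4, -0.4, -0.4, -0.4, -0.4, -0.4, -0.4],
)

```text
time: 42.08
tool_pos: [0.5431, -0.3408, 0.2363]
eef_rot: [-1.576, -0.007, -0.029]
force: [-0.1, 0.6, -0.2]
gripper_width: 0.0597
```

>>> carry_out(
  dp=[
    [-50, -30, 0],
    [-110, -60, 0],
    [-160, -80, 20],
    [-160, -80, 60],
    [-160, -80, 110],
    [-160, -80, 160],
    [-160, -80, 160],
    [-160, -80, 160],
  ],
  rot=[
    [0, 0, 0],
    [0, 0, 0],
    [0, 0, 0],
    [0, 0, 0],
    [0, 0, 0],
    [0, 0, 0],
    [0, 0, 0],
    [0, 0, 0],
  ],
  grip=[0.25, 0.25, 0.25, 0.25, 0.25, 0.25, 0.25, 0.25],
)

```text
time: 43.08
tool_pos: [0.3859, -0.175, 0.3101]
eef_rot: [-1.571, 0.001, -0.028]
force: [-0.7, -1.1, -0.4]
gripper_width: 0.0321
```

```bash
python3 - <<'E'
from h import *
c=cur();print(c[0].round(4))
T=manip.capture("top");S=manip.capture("scene")
print("tins",[(np.round(r["extent"],1).tolist(),round(r["confidence"],2)) for r in manip.spot_in("tin1","top")])
a=cv2.resize(T["frame"][150:260,150:410,::-1],None,fx=3,fy=3,interpolation=2)
b=cv2.resize(S["frame"][120:210,140:400,::-1],None,fx=3,fy=3,interpolation=2)
cv2.imwrite("pics/t10.png",np.vstack([a,b]))
E
```

```text
[ 0.3859 -0.175   0.3101]
tins [([356.9, 196.9, 370.4, 206.9], 0.7)]
```

View pics/t10.png

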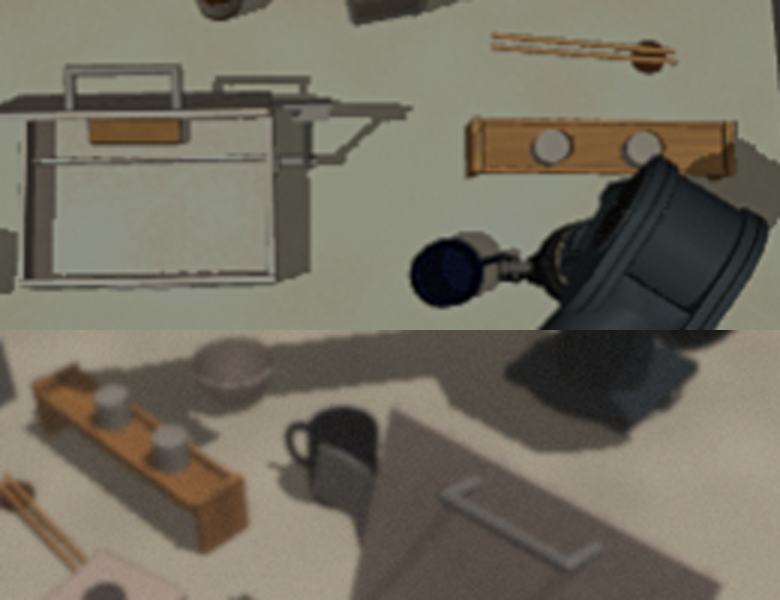

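Step 2 is done: both tins stand upright in the rack, at about (333,199) and (364,199), the lid is still propped and the flat box is in the bin. Now back to the handle.

```bash
python3 - <<'E'
from h import *
c=cur();D=Ro.from_euler("xyz",[-np.pi/2,0,-np.pi/2])
print(rel(c,(np.array([.45,.243,.356]),D)))
E
```

```text
([51, -46, 421], [0.001, 1.541, -0.001])
```

>>> carry_out(
  dp=[
    [5, -46, 50],
    [10, -46, 105],
    [15, -46, 160],
    [22, -46, 215],
    [30, -46, 270],
    [38, -46, 330],
    [45, -46, 380],
    [51, -46, 421],
  ],
  rot=[
    [0, 0.18, 0],
    [0, 0.36, 0],
    [0, 0.54, 0],
    [0, 0.72, 0],
    [0, 0.9, 0],
    [0, 1.08, 0],
    [0, 1.26, 0],
    [0, 1.44, 0],
  ],
  grip=[0.25, 0.25, 0.25, 0.25, 0.25, 0.25, 0.25, 0.25],
)

```text
time: 44.22
tool_pos: [0.4482, 0.2309, 0.3568]
eef_rot: [-1.571, -0.001, -1.31]
force: [0.7, -1.2, 0.5]
gripper_width: 0.032
```

>>> carry_out(
  dp=[
    [0, 0, 0],
    [0, 0, 0],
    [0, 0, 0],
  ],
  rot=[
    [0, 0.1, 0],
    [0, 0.1, 0],
    [0, 0.1, 0],
  ],
  grip=[0.25, 0.25, 0.25],
)

```text
time: 44.6
tool_pos: [0.4476, 0.2291, 0.3571]
eef_rot: [-1.571, -0.0, -1.403]
force: [0.5, 0.5, -0.3]
gripper_width: 0.0317
```

```bash
python3 - <<'E'
from h import *
c=cur();D=Ro.from_euler("xyz",[-np.pi/2,0,-np.pi/2]);print(c[0].round(4),manip.get_obs()["dq"].round(2))
for z in(.352,.301):print(rel(c,(np.array([.601,.243,z]),D)))
E
```

```text
[0.4476 0.2291 0.3571] [-0.   -0.01 -0.    0.    0.    0.01]
([12, 5, 154], [0.0, 0.168, 0.0])
([12, 56, 154], [0.0, 0.168, 0.0])
```

>>> carry_out(
  dp=[
    [3, 3, 20],
    [6, 5, 60],
    [12, 5, 110],
    [12, 5, 154],
    [12, 5, 154],
    [12, 30, 154],
    [12, 56, 154],
    [12, 56, 154],
  ],
  rot=[
    [0, 0.168, 0],
    [0, 0.168, 0],
    [0, 0.168, 0],
    [0, 0.168, 0],
    [0, 0.168, 0],
    [0, 0.168, 0],
    [0, 0.168, 0],
    [0, 0.168, 0],
  ],
  grip=[0.25, 0.25, 0.25, 0.25, 0.25, 0.25, 0.25, 0.25],
)

```text
time: 45.6
tool_pos: [0.5991, 0.2427, 0.2993]
eef_rot: [-1.576, -0.002, -1.571]
force: [-0.1, 0.6, -1.2]
gripper_width: 0.032
```

>>> carry_out(
  dp=[
    [0, 0, 0],
    [0, 0, 0],
    [0, 0, 0],
    [0, 0, 0],
  ],
  rot=[
    [0, 0, 0],
    [0, 0, 0],
    [0, 0, 0],
    [0, 0, 0],
  ],
  grip=[0.25, 1, 1, 1],
)

```text
time: 46.1
tool_pos: [0.603, 0.2439, 0.3041]
eef_rot: [-1.563, 0.001, -1.571]
force: [3.8, 0.1, 6.1]
gripper_width: 0.0097
```

>>> carry_out(
  dp=[
    [0, 0, 8],
    [0, 0, 18],
    [0, 1, 28],
    [0, 2, 38],
    [0, 5, 48],
    [0, 6, 56],
    [0, 8, 62],
    [0, 8, 62],
  ],
  rot=[
    [0, 0, 0],
    [0, 0, 0],
    [0, 0, 0],
    [0, 0, 0],
    [0, 0, 0],
    [0, 0, 0],
    [0, 0, 0],
    [0, 0, 0],
  ],
  grip=[1, 1, 1, 1, 1, 1, 1, 1],
)

```text
time: 47.1
tool_pos: [0.6615, 0.2436, 0.2968]
eef_rot: [-1.571, 0.0, -1.57]
force: [-2.6, -1.7, 10.6]
gripper_width: 0.0097
```

>>> carry_out(
  dp=[
    [0, 0, 0],
    [0, 0, 0],
    [0, 0, 0],
    [0, -30, 0],
    [0, -57, 0],
    [0, -57, 0],
    [0, -57, -40],
    [0, -57, -90],
  ],
  rot=[
    [0, 0, 0],
    [0, 0, 0],
    [0, 0, 0],
    [0, 0, 0],
    [0, 0, 0],
    [0, 0, 0],
    [0, 0, 0],
    [0, 0, 0],
  ],
  grip=[0.25, 0.25, 0.25, 0.25, 0.25, 0.25, 0.25, 0.25],
)

```text
time: 48.1
tool_pos: [0.5866, 0.2445, 0.3473]
eef_rot: [-1.575, -0.001, -1.571]
force: [0.9, 0.5, 2.3]
gripper_width: 0.0323
```

>>> carry_out(
  dp=[
    [0, 0, -60],
    [30, 0, -110],
    [60, 0, -130],
    [60, 0, -130],
    [60, 0, -130],
    [60, 0, -130],
    [60, 0, -130],
    [60, 0, -130],
  ],
  rot=[
    [0, 0, 0],
    [0, -0.15, 0],
    [0, -0.35, 0],
    [0, -0.55, 0],
    [0, -0.75, 0],
    [0, -0.95, 0],
    [0, -1.15, 0],
    [0, -1.3, 0],
  ],
  grip=[0.25, 1, 1, 1, 1, 1, 1, 1],
)

```text
time: 49.1
tool_pos: [0.455, 0.1844, 0.35]
eef_rot: [-1.572, 0.002, -0.289]
force: [-0.4, -0.3, -0.1]
gripper_width: 0.0003
```

>>> carry_out(
  dp=[
    [0, 0, 0],
    [0, 0, 0],
    [0, 0, 0],
    [0, 0, 0],
  ],
  rot=[
    [0, -0.15, 0],
    [0, -0.3, 0],
    [0, -0.3, 0],
    [0, -0.3, 0],
  ],
  grip=[1, 1, 1, 1],
)

```text
time: 49.6
tool_pos: [0.4556, 0.1845, 0.3512]
eef_rot: [-1.571, 0.001, 0.003]
force: [-0.1, -0.1, -0.7]
gripper_width: 0.0002
```

```bash
python3 - <<'E'
from h import *
c=cur();print(c[0].round(4),c[1].as_euler("xyz").round(3),manip.get_obs()["dq"].round(2))
b,k=np.load("bk.npy");T=manip.capture("top");pv=yaw(b,[.035,-.19,.078])[0]
for l in("stay","lid","lid_handle"):print(l,[(np.round(r["extent"]).tolist(),round(r["confidence"],2)) for r in manip.spot_in(l,"top")])
for t in(1.6,1.7,1.8,1.88):print(t,proj(T,pv+.151*np.array([-np.cos(t),0,np.sin(t)])).round(1))
for t in(1.3,1.58):
  h=np.array([.6115,.251,.1]);print("lid far edge bar",t,proj(T,h+np.array([.2008*np.cos(2.9-t),0,.2008*np.sin(2.9-t)])).round(1))
E
```

```text
[0.4556 0.1845 0.3512] [-1.571e+00  1.000e-03  3.000e-03] [-0.    0.    0.02  0.    0.   -0.01]
stay [([122.0, 226.0, 151.0, 253.0], 0.72), ([253.0, 185.0, 256.0, 208.0], 0.62), ([140.0, 153.0, 260.0, 184.0], 0.54)]
lid [([142.0, 153.0, 262.0, 183.0], 0.74)]
lid_handle [([143.0, 152.0, 262.0, 183.0], 0.58)]
1.6 [[252.8 195.5]]
1.7 [[252.7 191. ]]
1.8 [[252.5 186.7]]
1.88 [[252.4 183.3]]
lid far edge bar 1.3 [[191.4 172.5]]
lid far edge bar 1.58 [[191.6 155.5]]
```

The lid is upright and the stay is at about 1.84. I pinch the stay from the front and swing it forward.

```bash
cat >> h.py <<'E'
def rod(t,r):
    b,_=np.load("bk.npy");return yaw(b,[.035,-.19,.078])[0]+r*np.array([-np.cos(t),0,np.sin(t)])
def arc(t0,t1,r,a0,a1,n=8):
    L=[pose(rod(t,r),a) for t,a in zip(np.linspace(t0,t1,n+1),np.linspace(a0,a1,n+1))]
    q=[rel(L[0],x) for x in L[1:]];return [x[0] for x in q],[x[1] for x in q]
E
python3 - <<'E'
from h import *
c=cur();g=pose(rod(1.84,.118),.75);a=g[1].as_matrix()[:,1]
pre=(g[0]-.1*a,g[1]);print("pre",pre[0].round(3),rel(c,pre),"g",g[0].round(3))
print(arc(1.84,1.1,.118,.75,.75))
E
```

```text
pre [0.505 0.062 0.259] ([48, 93, -123], [-0.001, 0.004, -0.75]) g [0.573 0.062 0.186]
([[-6, -9, 0], [-13, -17, 0], [-21, -25, 0], [-29, -32, 0], [-38, -38, 0], [-48, -44, 0], [-58, -48, 0], [-68, -52, 0]], [[0.0, 0.0, 0.0], [0.0, 0.0, 0.0], [0.0, 0.0, 0.0], [0.0, 0.0, 0.0], [0.0, 0.0, 0.0], [0.0, 0.0, 0.0], [0.0, 0.0, 0.0], [0.0, 0.0, 0.0]])
```

>>> carry_out(
  dp=[
    [-10, 0, -60],
    [-10, 10, -123],
    [0, 40, -123],
    [20, 70, -123],
    [48, 93, -123],
    [48, 93, -123],
    [48, 93, -123],
  ],
  rot=[
    [0, 0, -0.15],
    [0, 0, -0.3],
    [0, 0, -0.45],
    [0, 0, -0.6],
    [0, 0, -0.75],
    [0, 0, -0.75],
    [0, 0, -0.75],
  ],
  grip=[0.25, 0.25, 0.25, 0.25, 0.25, 0.25, 0.25],
)

```text
time: 50.68
tool_pos: [0.5057, 0.0618, 0.263]
eef_rot: [-1.571, -0.754, 0.005]
force: [1.0, -0.1, 0.8]
gripper_width: 0.032
```

>>> carry_out(
  dp=[
    [0, 0, 0],
    [0, 35, 0],
    [0, 70, 0],
    [0, 100, 0],
    [0, 100, 0],
    [0, 100, 0],
    [0, 100, 0],
    [0, 100, 0],
  ],
  rot=[
    [0, 0, 0],
    [0, 0, 0],
    [0, 0, 0],
    [0, 0, 0],
    [0, 0, 0],
    [0, 0, 0],
    [0, 0, 0],
    [0, 0, 0],
  ],
  grip=[0.25, 0.25, 0.25, 0.25, 0.25, 1, 1, 1],
)

```text
time: 51.68
tool_pos: [0.5749, 0.0631, 0.1912]
eef_rot: [-1.569, -0.758, 0.006]
force: [1.3, 2.7, 5.8]
gripper_width: 0.0105
```

Gripped (10 mm). Pulling the stay forward to about 1.1.

>>> carry_out(
  dp=[
    [-6, -9, 0],
    [-13, -17, 0],
    [-21, -25, 0],
    [-29, -32, 0],
    [-38, -38, 0],
    [-48, -44, 0],
    [-58, -48, 0],
    [-68, -52, 0],
  ],
  rot=[
    [0, 0, 0],
    [0, 0, 0],
    [0, 0, 0],
    [0, 0, 0],
    [0, 0, 0],
    [0, 0, 0],
    [0, 0, 0],
    [0, 0, 0],
  ],
  grip=[1, 1, 1, 1, 1, 1, 1, 1],
)

```text
time: 52.68
tool_pos: [0.4866, 0.0633, 0.1769]
eef_rot: [-1.568, -0.749, 0.007]
force: [0.1, 6.5, -3.4]
gripper_width: 0.0099
```

```bash
python3 - <<'E'
from h import *
print(arc(1.1,0.04,.118,.75,.1))
c=cur();g=c[0]-.008*c[1].as_matrix()[:,1]-rod(0,0);print(g,np.arctan2(g[2],-g[0]))
E
```

```text
([[-16, -3, 0], [-32, -5, 0], [-48, -4, 0], [-64, -1, 0], [-80, 3, 0], [-94, 10, 0], [-108, 18, 0], [-120, 28, 0]], [[-0.0, 0.0, 0.081], [-0.0, 0.0, 0.163], [-0.0, 0.0, 0.244], [-0.0, 0.0, 0.325], [-0.0, 0.0, 0.406], [-0.0, 0.0, 0.488], [-0.0, 0.0, 0.569], [-0.0, 0.0, 0.65]])
[-0.05482481  0.00125199  0.10476054] 1.088655777271166
```

>>> carry_out(
  dp=[
    [-16, -3, 0],
    [-32, -5, 0],
    [-48, -4, 0],
    [-64, -1, 0],
    [-80, 3, 0],
    [-94, 10, 0],
    [-108, 18, 0],
    [-120, 28, 0],
  ],
  rot=[
    [0, 0, 0.081],
    [0, 0, 0.163],
    [0, 0, 0.244],
    [0, 0, 0.325],
    [0, 0, 0.406],
    [0, 0, 0.488],
    [0, 0, 0.569],
    [0, 0, 0.65],
  ],
  grip=[1, 1, 1, 1, 1, 1, 1, 1],
)

```text
time: 53.68
tool_pos: [0.4183, 0.0606, 0.0753]
eef_rot: [-1.573, -0.097, 0.004]
force: [0.1, 0.0, 0.1]
gripper_width: 0.0
```

>>> carry_out(
  dp=[
    [0, 0, 0],
    [0, 4, 0],
    [0, 4, 0],
  ],
  rot=[
    [0, 0, 0],
    [0, 0, 0],
    [0, 0, 0],
  ],
  grip=[1, 1, 1],
)

```text
time: 54.05
tool_pos: [0.4191, 0.0613, 0.0719]
eef_rot: [-1.571, -0.101, 0.005]
force: [0.8, 0.2, -0.0]
gripper_width: 0.0001
```

```bash
python3 - <<'E'
from h import *
T=manip.capture("top");S=manip.capture("scene")
for cc,F in(("top",T),("scene",S)):
  print(cc,[(np.round(r["extent"]).tolist(),round(r["confidence"],2)) for r in manip.spot_in("stay",cc)])
  for t in(.4,.6,.8,1,1.2):print(t,proj(F,rod(t,.151)).round(0).tolist())
a=cv2.resize(T["frame"][150:260,190:290,::-1],None,fx=4,fy=4,interpolation=2)
b=cv2.resize(S["frame"][110:220,230:330,::-1],None,fx=4,fy=4,interpolation=2)
cv2.imwrite("pics/t11.png",np.hstack([a,b]))
E
```

```text
top [([250.0, 200.0, 253.0, 218.0], 0.41)]
0.4 [[254.0, 241.0]]
0.6 [[254.0, 237.0]]
0.8 [[253.0, 230.0]]
1 [[253.0, 223.0]]
1.2 [[253.0, 214.0]]
scene []
0.4 [[293.0, 161.0]]
0.6 [[291.0, 157.0]]
0.8 [[287.0, 154.0]]
1 [[282.0, 153.0]]
1.2 [[276.0, 153.0]]
```

View pics/t11.png

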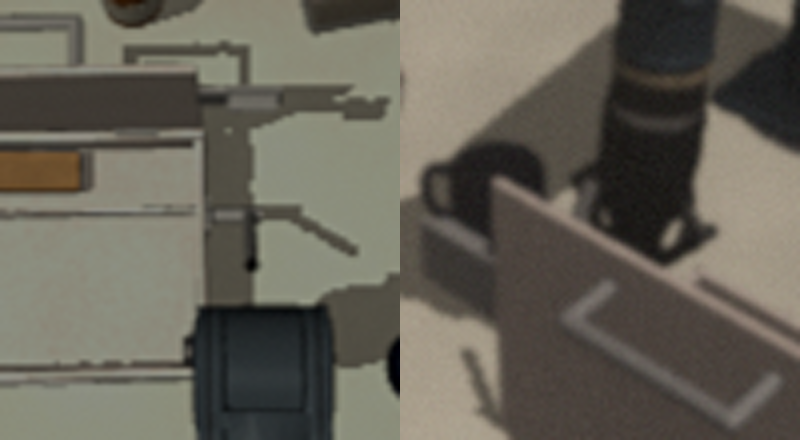

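The stay stopped at about 1.15 (its end is at (252.7,216)). I rise, go behind it and push it down with closed fingers.

```bash
python3 - <<'E'
from h import *
D=pose([0,0,0],0)[1]
def P(t,d=.017): return (rod(t,.115)+d*np.array([np.sin(t),0,np.cos(t)]),D)
c=cur();up=(np.array([.545,.062,.31]),D);s=P(1.15,.035);print(s[0].round(3),rel(c,(np.array([.39,.062,.31]),D)),rel(c,up),rel(c,s))
q=[rel(s,P(t)) for t in np.linspace(1.15,0.3,8)];print([x[0] for x in q])
q=[rel(P(.3),P(t,.016)) for t in(.2,.1,.0,-.02)];print([x[0] for x in q])
E
```

```text
[0.521 0.062 0.197] ([-5, -240, 1], [0.0, 0.005, 0.102]) ([149, -224, 0], [0.0, 0.005, 0.102]) ([114, -114, 0], [0.0, 0.005, 0.102])
[[-16, 7, 0], [-30, 12, 0], [-42, 18, 0], [-54, 26, 0], [-65, 35, 0], [-75, 45, 0], [-83, 57, 0], [-90, 69, 0]]
[[-5, 12, 0], [-8, 23, 0], [-10, 34, 0], [-10, 37, 0]]
```

>>> carry_out(
  dp=[
    [-20, -40, 0],
    [-25, -95, 0],
    [-15, -150, 0],
    [-5, -205, 0],
    [0, -240, 0],
    [55, -235, 0],
    [110, -228, 0],
    [149, -224, 0],
  ],
  rot=[
    [0, 0, 0.1],
    [0, 0, 0.1],
    [0, 0, 0.102],
    [0, 0, 0.102],
    [0, 0, 0.102],
    [0, 0, 0.102],
    [0, 0, 0.102],
    [0, 0, 0.102],
  ],
  grip=[1, 1, 1, 1, 1, 1, 1, 1],
)

```text
time: 55.25
tool_pos: [0.5473, 0.062, 0.3092]
eef_rot: [-1.571, 0.001, 0.005]
force: [-0.3, -0.2, -0.0]
gripper_width: 0.0
```

>>> carry_out(
  dp=[
    [0, 0, 0],
    [0, 0, 0],
  ],
  rot=[
    [0, 0, 0],
    [0, 0, 0],
  ],
  grip=[1, 1],
)

```text
time: 55.5
tool_pos: [0.5447, 0.0621, 0.3095]
eef_rot: [-1.571, 0.003, 0.005]
force: [0.1, 0.6, -0.8]
gripper_width: 0.0001
```

```bash
python3 - <<'E'
from h import *
D=pose([0,0,0],0)[1];c=cur();t=1.15
print(c[0].round(4),c[1].as_euler("xyz").round(3),rel(c,(rod(t,.115)+.035*np.array([np.sin(t),0,np.cos(t)]),D)))
E
```

```text
[0.5447 0.0621 0.3095] [-1.571  0.003  0.005] ([-23, 112, 0], [0.0, 0.005, -0.003])
```

>>> carry_out(
  dp=[
    [-5, 40, 0],
    [-10, 80, 0],
    [-23, 112, 0],
    [-23, 112, 0],
    [-23, 112, 0],
  ],
  rot=[
    [0, 0, 0],
    [0, 0, 0],
    [0, 0, 0],
    [0, 0, 0],
    [0, 0, 0],
  ],
  grip=[1, 1, 1, 1, 1],
)

```text
time: 56.12
tool_pos: [0.5229, 0.062, 0.2001]
eef_rot: [-1.571, -0.003, 0.005]
force: [0.2, -0.1, 0.6]
gripper_width: -0.0001
```

>>> carry_out(
  dp=[
    [-16, 7, 0],
    [-30, 12, 0],
    [-42, 18, 0],
    [-54, 26, 0],
    [-65, 35, 0],
    [-75, 45, 0],
    [-83, 57, 0],
    [-90, 69, 0],
  ],
  rot=[
    [0, 0, 0],
    [0, 0, 0],
    [0, 0, 0],
    [0, 0, 0],
    [0, 0, 0],
    [0, 0, 0],
    [0, 0, 0],
    [0, 0, 0],
  ],
  grip=[1, 1, 1, 1, 1, 1, 1, 1],
)

```text
time: 57.12
tool_pos: [0.4344, 0.0614, 0.1315]
eef_rot: [-1.571, -0.005, 0.005]
force: [0.9, 0.5, 0.4]
gripper_width: 0.0004
```

>>> carry_out(
  dp=[
    [-5, 12, 0],
    [-8, 23, 0],
    [-10, 34, 0],
    [-10, 36, 0],
    [-10, 36, 0],
  ],
  rot=[
    [0, 0, 0],
    [0, 0, 0],
    [0, 0, 0],
    [0, 0, 0],
    [0, 0, 0],
  ],
  grip=[1, 1, 1, 1, 1],
)

```text
time: 57.75
tool_pos: [0.4223, 0.0615, 0.0946]
eef_rot: [-1.571, 0.001, 0.005]
force: [-4.3, -0.0, 10.9]
gripper_width: -0.0001
```

>>> carry_out(
  dp=[
    [0, -50, 0],
    [0, -110, 0],
    [0, -170, 0],
    [0, -230, 40],
    [10, -262, 100],
    [28, -262, 150],
    [28, -262, 170],
    [28, -262, 170],
  ],
  rot=[
    [0, 0, 0],
    [0, 0, 0],
    [0, 0.15, 0],
    [0, 0.33, 0],
    [0, 0.51, 0],
    [0, 0.69, 0],
    [0, 0.87, 0],
    [0, 1.05, 0],
  ],
  grip=[1, 1, 1, 0.25, 0.25, 0.25, 0.25, 0.25],
)

```text
time: 58.75
tool_pos: [0.45, 0.234, 0.3534]
eef_rot: [-1.573, 0.002, -1.04]
force: [-0.1, -0.9, -0.2]
gripper_width: 0.0324
```

>>> carry_out(
  dp=[
    [0, 0, 0],
    [0, 0, 0],
    [0, 0, 0],
    [0, 0, 0],
    [0, 0, 0],
    [0, 0, 0],
  ],
  rot=[
    [0, 0.18, 0],
    [0, 0.36, 0],
    [0, 0.526, 0],
    [0, 0.526, 0],
    [0, 0.526, 0],
    [0, 0.526, 0],
  ],
  grip=[0.25, 0.25, 0.25, 0.25, 0.25, 0.25],
)

```text
time: 59.5
tool_pos: [0.4497, 0.2316, 0.3543]
eef_rot: [-1.573, -0.0, -1.562]
force: [0.4, 0.0, 0.9]
gripper_width: 0.0319
```

```bash
python3 - <<'E'
from h import *
T=manip.capture("top");S=manip.capture("scene")
for l in("stay","lid","tin1"):
  for cc in("top","scene"):print(l,cc,[(np.round(r["extent"]).tolist(),round(r["confidence"],2)) for r in manip.spot_in(l,cc)])
print(proj(T,rod(0,.151)),proj(T,rod(.2,.151)))
c=cur();D=Ro.from_euler("xyz",[-np.pi/2,0,-np.pi/2]);print(c[0].round(4),c[1].as_euler("xyz").round(3))
for z in(.352,.295):print(rel(c,(np.array([.6605,.243,z]),D)))
E
```

```text
stay top [([286.0, 231.0, 318.0, 249.0], 0.41)]
stay scene [([202.0, 121.0, 233.0, 144.0], 0.52), ([221.0, 242.0, 250.0, 292.0], 0.31)]
lid top [([140.0, 152.0, 261.0, 184.0], 0.91), ([142.0, 152.0, 262.0, 244.0], 0.37)]
lid scene [([235.0, 154.0, 365.0, 281.0], 0.58), ([143.0, 169.0, 168.0, 201.0], 0.34)]
tin1 top [([358.0, 196.0, 370.0, 208.0], 0.56), ([329.0, 193.0, 341.0, 206.0], 0.48)]
tin1 scene [([194.0, 150.0, 203.0, 166.0], 0.62)]
[[253.46317904 245.27872965]] [[253.53528324 244.11573181]]
[0.4496 0.2316 0.3545] [-1.573 -0.    -1.563]
([-10, 2, 211], [0.002, 0.007, 0.0])
([-10, 59, 211], [0.002, 0.007, 0.0])
```

>>> carry_out(
  dp=[
    [-3, 2, 50],
    [-6, 2, 100],
    [-10, 2, 150],
    [-10, 2, 190],
    [-10, 2, 211],
    [-10, 2, 211],
    [-10, 30, 211],
    [-10, 59, 211],
  ],
  rot=[
    [0, 0.007, 0],
    [0, 0.007, 0],
    [0, 0.007, 0],
    [0, 0.007, 0],
    [0, 0.007, 0],
    [0, 0.007, 0],
    [0, 0.007, 0],
    [0, 0.007, 0],
  ],
  grip=[0.25, 0.25, 0.25, 0.25, 0.25, 0.25, 0.25, 0.25],
)

```text
time: 60.9
tool_pos: [0.6591, 0.2433, 0.2959]
eef_rot: [-1.571, 0.001, -1.57]
force: [0.1, -0.0, 0.9]
gripper_width: 0.0321
```

>>> carry_out(
  dp=[
    [0, 0, 0],
    [0, 0, 0],
    [0, 0, 0],
    [0, 0, 0],
  ],
  rot=[
    [0, 0, 0],
    [0, 0, 0],
    [0, 0, 0],
    [0, 0, 0],
  ],
  grip=[0.25, 1, 1, 1],
)

```text
time: 61.4
tool_pos: [0.6613, 0.2432, 0.2976]
eef_rot: [-1.568, 0.001, -1.571]
force: [1.2, 0.1, 4.4]
gripper_width: 0.0097
```

```bash
python3 - <<'E'
import numpy as np
r=.2008;ph=2.9002
f=lambda t:np.array([r*np.cos(ph-t)*1000,r*np.sin(ph-t)*1000])
for A in (np.linspace(1.57,.8,9),np.linspace(.8,.0,9)):
    print([[0,-int(round(d[1])),int(round(d[0]))] for d in (f(t)-f(A[0]) for t in A[1:])])
E
```

```text
[[0, -4, -19], [0, -6, -38], [0, -6, -58], [0, -4, -77], [0, 0, -96], [0, 6, -114], [0, 13, -132], [0, 22, -149]]
[[0, 11, -17], [0, 24, -32], [0, 38, -47], [0, 53, -59], [0, 70, -71], [0, 88, -80], [0, 106, -88], [0, 125, -94]]
```

>>> carry_out(
  dp=[
    [0, -4, -19],
    [0, -6, -38],
    [0, -6, -58],
    [0, -4, -77],
    [0, 0, -96],
    [0, 6, -114],
    [0, 13, -132],
    [0, 22, -149],
  ],
  rot=[
    [0, 0, 0],
    [0, 0, 0],
    [0, 0, 0],
    [0, 0, 0],
    [0, 0, 0],
    [0, 0, 0],
    [0, 0, 0],
    [0, 0, 0],
  ],
  grip=[1, 1, 1, 1, 1, 1, 1, 1],
)

```text
time: 62.4
tool_pos: [0.5119, 0.2441, 0.2763]
eef_rot: [-1.568, 0.003, -1.57]
force: [-1.9, 1.3, 6.4]
gripper_width: 0.0092
```

>>> carry_out(
  dp=[
    [0, 11, -17],
    [0, 24, -32],
    [0, 38, -47],
    [0, 53, -59],
    [0, 70, -71],
    [0, 88, -80],
    [0, 106, -88],
    [0, 121, -94],
  ],
  rot=[
    [0, 0, 0],
    [0, 0, 0],
    [0, 0, 0],
    [0, 0, 0],
    [0, 0, 0],
    [0, 0, 0],
    [0, 0, 0],
    [0, 0, 0],
  ],
  grip=[1, 1, 1, 1, 1, 1, 1, 1],
)

```text
time: 63.4
tool_pos: [0.418, 0.2443, 0.1529]
eef_rot: [-1.57, 0.002, -1.57]
force: [2.2, 2.2, -1.8]
gripper_width: 0.0095
```

>>> carry_out(
  dp=[
    [0, 3, 0],
    [0, 5, 0],
    [0, 5, 0],
  ],
  rot=[
    [0, 0, 0],
    [0, 0, 0],
    [0, 0, 0],
  ],
  grip=[1, 1, 1],
)

```text
time: 63.78
tool_pos: [0.4169, 0.2443, 0.1484]
eef_rot: [-1.574, 0.003, -1.57]
force: [-1.9, 4.7, 0.0]
gripper_width: 0.0092
```

>>> carry_out(
  dp=[
    [0, 2, 0],
    [0, 4, 0],
    [0, 4, 0],
  ],
  rot=[
    [0, 0, 0],
    [0, 0, 0],
    [0, 0, 0],
  ],
  grip=[1, 1, 1],
)

```text
time: 64.15
tool_pos: [0.417, 0.2443, 0.1482]
eef_rot: [-1.572, 0.003, -1.57]
force: [-9.0, 1.5, 13.5]
gripper_width: 0.0097
```

Position no longer moves and force is rising, so the lid is shut. Release, retreat and check.

>>> carry_out(
  dp=[
    [0, 0, 0],
    [0, 0, 0],
    [0, 0, 0],
    [0, -30, 0],
    [0, -80, 0],
    [0, -130, 0],
    [0, -180, 0],
    [0, -200, 0],
  ],
  rot=[
    [0, 0, 0],
    [0, 0, 0],
    [0, 0, 0],
    [0, 0, 0],
    [0, 0, 0],
    [0, 0, 0],
    [0, 0, 0],
    [0, 0, 0],
  ],
  grip=[-0.2, -0.2, -0.2, -0.2, -0.2, -0.2, -0.2, -0.2],
)

```text
time: 65.15
tool_pos: [0.4185, 0.2431, 0.347]
eef_rot: [-1.568, 0.001, -1.571]
force: [0.9, -0.9, -1.5]
gripper_width: 0.0515
```

>>> carry_out(
  dp=[
    [-40, 0, -50],
    [-80, 0, -100],
    [-120, 0, -150],
    [-160, 0, -180],
    [-200, 0, -180],
    [-220, 0, -180],
    [-220, 0, -180],
    [-220, 0, -180],
  ],
  rot=[
    [0, 0, 0],
    [0, 0, 0],
    [0, 0, 0],
    [0, 0, 0],
    [0, 0, 0],
    [0, 0, 0],
    [0, 0, 0],
    [0, 0, 0],
  ],
  grip=[-0.2, -0.2, -0.2, -0.2, -0.2, -0.2, -0.2, -0.2],
)

```text
time: 66.15
tool_pos: [0.2377, 0.4623, 0.3437]
eef_rot: [-1.573, -0.001, -1.571]
force: [-0.9, -0.3, -0.2]
gripper_width: 0.0514
```

```bash
python3 - <<'E'
from h import *
T=manip.capture("top");S=manip.capture("scene")
for l in("stay","lid","tin1","mug","bowl","canister","squaretin","soy","chopsticks"):
  print(l,[(np.round(r["extent"]).tolist(),round(r["confidence"],2)) for r in manip.spot_in(l,"top")][:2])
a=cv2.resize(T["frame"][150:260,150:410,::-1],None,fx=3,fy=3,interpolation=2)
b=cv2.resize(S["frame"][120:210,140:400,::-1],None,fx=3,fy=3,interpolation=2)
cv2.imwrite("pics/t12.png",np.vstack([a,b]))
E
```

```text
stay [([251.0, 205.0, 255.0, 248.0], 0.57)]
lid [([253.0, 205.0, 256.0, 244.0], 0.75), ([155.0, 183.0, 261.0, 247.0], 0.68)]
tin1 [([328.0, 193.0, 341.0, 207.0], 0.44), ([345.0, 235.0, 377.0, 268.0], 0.42)]
mug [([288.0, 229.0, 314.0, 250.0], 0.58), ([305.0, 190.0, 397.0, 207.0], 0.22)]
bowl [([345.0, 237.0, 378.0, 264.0], 0.75)]
canister [([262.0, 120.0, 296.0, 154.0], 0.57)]
squaretin [([288.0, 228.0, 319.0, 253.0], 0.65), ([123.0, 224.0, 148.0, 249.0], 0.61)]
soy [([215.0, 129.0, 227.0, 153.0], 0.77)]
chopsticks [([318.0, 164.0, 373.0, 172.0], 0.79), ([216.0, 132.0, 230.0, 154.0], 0.47)]
```

View pics/t12.png

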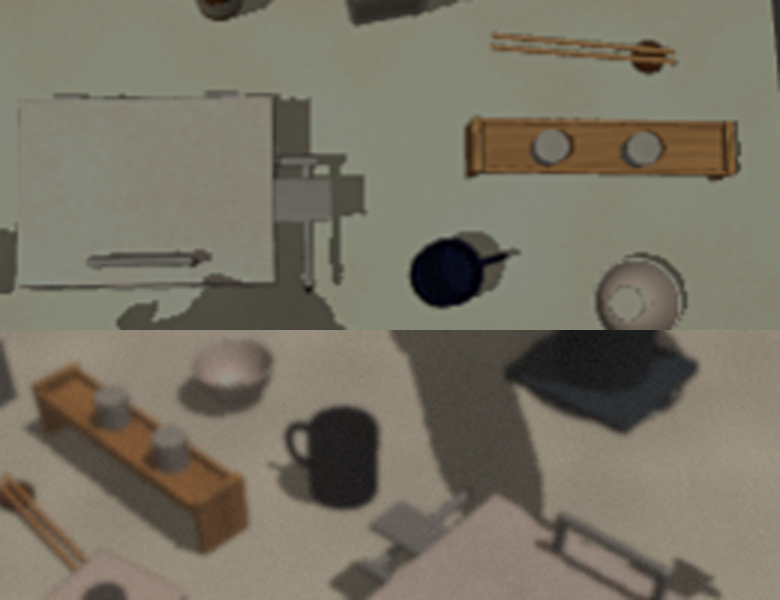

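The final view shows the lid shut, the stay folded with its end at (252.7,246), both tins upright in the rack, and everything else where it started. Handing in.

```bash
python3 -c "
from rig import manip
print(manip.job_done())"
```

```text
the job is handed in; nothing more can be done
None
```

I finished the job and handed it in at about 66 s of the 210 s limit. I opened the lid, swung up the stay and let the lid down on it. Both tea tins present then went onto the rack shelf, and I folded the stay and shut the lid.

**Last checks:**
- **Tins:** the last picture shows both standing upright between the rails. In that picture the network found only one of them; the second hit was the bowl.
- **Stay:** its end lies where the folded pose predicts, within about 1 pixel, and it pressed back at 11 N when pushed down.
- **Lid:** it looks shut, and the handle stopped moving under a 13 N push. I could not read its angle directly.
- **Other things on the ledge:** all still where they started, as far as the pictures show.
- **Flat box:** last seen in the bin with the lid upright, while I was folding the stay. It is out of view now the lid is shut.

**What went wrong on the way:**
- The stay slipped out of the fingers once on the way up and once on the way down, so I pushed it the rest of the way with closed fingers.
- One of those pushes reached about 70 N at the wrist against the stay's stop. That is under the 120 N wrist limit, and it was made with the fingertips; the 40 N limit applies to the arm and gripper body.
- My first approach to the upright handle was out of the arm's reach at that height, so I came in lower.

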